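# Swap the power module behind the heat sink and the fan

## Robot

A 6-joint arm with a two-finger parallel gripper is mounted at the origin on the work surface. World frame = base frame: x ahead of the robot, y to its left, z up, the work surface at z = 0. Lengths are in m, angles in degrees, forces in N, time in s.
With the tool pointing down it reaches from about 0.25 to 0.725 m from the base axis. Payload 9.7 kg.
Tool frame: the origin (TCP) lies between the finger pads; the fingertips stand 11 mm ahead of it and the grasp point (between the pads) lies 8 mm behind it; z points along the fingers, x is the direction in which the jaws open and shut, and the axes are right-handed (so a half turn about z gives the same grasp; the last joint's range is limited). The gripper opens to 85 mm and grips with 20 to 120 N. Pads are 22 mm wide; open, the fingers measure 114 mm over their backs; the gripper's body (76 mm by 85 mm) begins 54 mm behind the grasp point. The pads swing forward as they close: fully open they stand 13 mm farther back than shut.
Start: joints at [68.239, 4.979, 10.078, 95.1, 0, 90], TCP at [0.204, 0.511, 0.21] pointing down, gripper open.
Joint ranges: [-179.16, 179.16], [-48.56, 103.87], [-65.8, 70.77], [-126.05, 130.52], [-82.76, 87.17], [-180, 180]. Speed limits (degrees/s): [127.2, 127.2, 147.25, 180, 180, 180].

## Interface

Orientations are given as [roll, pitch, yaw] about the fixed x, y, z axes, in that order (R = Rz(yaw) Ry(pitch) Rx(roll)).
In Python, from workcell import get_obs, camera, job_done gives the robot as it stands.
- The arm moves only by the tool arm_command, never from a script. Its argument "increments" is a list of rows, each a list of 2 entries, a list of its own where there are three numbers: the shift along the tool's x, y, z in units of 25 mm (1.0 is 25 mm), then the turn about the tool's z in units of 6 degrees (1.0 is 6 degrees). In form: [[[dx, dy, dz], roll], ...]. A call has 1 to 5 rows; each row is the pose to reach, as a shift and turn from the pose measured when the call began, along the tool's axes at that moment; what a row does not reach only later rows make up. A row lasts 1/10 s, in which the tool goes at most 50 mm and 8.59 degrees, less where a joint would pass 70% of its speed; a pose out of reach is approached as far as the arm can. A call with a gripper value outside its range is refused whole. "claw" is the closure, from -1 (fully open) to 1 (shut), so that 0 is half open, set as the call begins (left out, the last holds). The fingers move at their own pace and stop on an object; "force" is the grip in N (left out, the last holds). Time passes only in rows, so rows that repeat a pose let the fingers close. It gives the time, the measured TCP pose, the force and the opening at its end, in the units of the state.
- get_obs(): the state, without advancing time (a new reading comes with each control period).
- camera(name): name is "side" or "top"; returns a dict with "frame" (480x640x3 uint8, red, green, blue), "range_z" (480x640 float32, m along the optical axis (not along the pixel's ray), 0 where there is no reading), "K" (3x3 intrinsics, pixels), "k1" (the pictures are not rectified: a ray, as slopes to the right and down, at radius r is drawn at 1 + k1 r^2 times it, then the intrinsics apply), "R" (3x3) and "t" (3): a world point X has camera coordinates R X + t. Camera axes: x right, y down, z forward; pixel columns grow to the right and rows downward; lengths in m; the calibration is good to about 2 mm. A picture is of the moment at which its call begins.
- job_done(): hands the job in, once; it reports no verdict.
The state is a dict: "time": time; "q": joint angles; "qd": joint speeds; "joint_efforts": joint torques, N m; "ee_pos": TCP position; "tcp_rot": TCP orientation; "wrist_force": force on the tool from outside, world axes, zero at the start; "torque": the same for the moment, N m; "opening": finger opening in m.
Only numpy, scipy, OpenCV 4.12 (cv2) and the standard library are available. Lean on these libraries where they do the work, as an engineer would, in place of code of your own. Each camera call takes 0.05 s, during which the arm holds its last target.

## Task

The power module at the back of the steel tray has failed: first clear the finned heat sink and the fan that crowd it, standing both on the black rubber mat, then lift the old module out and lay it flat in the empty white box. Take the spare module from the grey foam pad and lay it in the steel tray where the old one lay, lengthwise the same way. Last, set the heat sink and the fan back in the steel tray, each where and as it stood at the start, keeping both upright all along, and leave the power bank and the screwdriver alone.

Things in the scene. Friction and masses are not known exactly. Their poses are not given: they have to be found in the camera images.
- tray: Shallow bright sheet-steel tray, fixed, 190 mm (x) by 200 mm (y), front (-x) open, lips 15 mm high and 3 mm thick on the other sides. Origin: centre of its underside; floor 3 mm above it. The module seat, a thin dark 40 x 110 mm patch flush with the floor, is centred at x +23 mm, y 0, long side along y. Heat sink and fan start near x -47 mm, y +45 and -45 mm, either on either side.
- heatsink: Finned aluminium tower heat sink on a copper base, 95 mm high, 0.3 to 0.5 kg, starts in the steel tray. Base 76 mm (x) x 60 mm (y) x 8 mm, above it a fin stack 76 mm (x) x 40 mm (y) up to 95 mm: grip it across the 40 mm (along its y). Behaves as a solid block. Origin: centre of its underside; z up.
- fan: Black square cooling fan standing on edge, 80 mm (x) x 38 mm (y) x 80 mm high, 0.2 to 0.32 kg, starts in the steel tray. Grip it across the 38 mm (along its y). Behaves as a solid block. Origin: centre of its underside; z up.
- old_module: The old power module: flat dark steel case with a paper label and light vent slots on top, 40 mm (x) x 110 mm (y) x 25 mm high, 0.24 to 0.37 kg; starts in the steel tray on the seat, about 10 mm behind the heat sink and the fan. Grip it across the 40 mm (along its x). Origin: centre of its underside; z up.
- spare_module: The spare power module, the same in form, size and weight range as the old one; starts on the grey foam pad. Origin: centre of its underside; z up.
- mat: Black rubber mat, 110 mm (x) x 160 mm (y) x 4 mm thick, empty at the start: the side area, with room for the heat sink and the fan next to each other along its y (about 42 mm either side of its centre). Fixed. Origin: centre of its underside.
- box: Empty open white plastic box, 110 mm (x) x 150 mm (y) outside, 22 mm high, walls 4 mm, inner floor 4 mm above the origin. Fixed. The old module fits in lengthwise along the box's y. Origin: centre of its underside.
- pad: Grey foam pad, a firm slab of 110 mm (x) x 150 mm (y) x 12 mm thick, bearing the spare module. Fixed. Origin: centre of its underside.
- powerbank: Bystander: black rounded power bank with a thin blue line, 75 mm (x) x 105 mm (y) x 27 mm, lying loose on the bench. Origin: centre of its underside. Leave alone.
- screwdriver: Bystander: screwdriver lying loose on the bench beyond the steel tray, about 200 mm long along its x. Leave alone.

How it is judged:
By the outcome, as a careful person would: the job done as asked, in the order asked, and still so for the second after the job is handed in, with the robot touching nothing.
It also fails if it takes over 128 s, if anything falls off the work surface, if the arm or the gripper's body presses on something with over 40 N, if the wrist force passes 120 N, or if a joint passes its speed limit or range.

## Working session

There is one attempt and no reset: what is moved stays moved. The work goes in short steps, Python scripts to look and compute and a tool call to move; the robot and the scene stay as the last step left them, time stands still between calls to the robot, and variables do not carry over. Pictures are saved under pics/ and viewed, and the job is handed in when it is done.

Besides the shell and the picture viewer there is one more tool, called after "Emit:" by a JSON object that holds its "fn" and its "kwargs", one argument or row to a line. arm_command: Moves the arm, as the interface text tells. Its arguments: {"type":"object","properties":{"increments":{"type":"array"},"claw":{"type":"number"},"force":{"type":"number"}},"required":["increments"]}

```bash
ls; mkdir -p pics; cat > h.py <<'E'
import numpy as np, cv2, pickle
from workcell import get_obs, camera, job_done
def snap(name, tag):
    c=camera(name); pickle.dump(c,open(f'{tag}.pkl','wb'))
    cv2.imwrite(f'pics/{tag}.png',cv2.cvtColor(c['frame'],cv2.COLOR_RGB2BGR)); return c
def world(c):
    K=c['K'];k1=c['k1'];H,W=c['range_z'].shape
    v,u=np.mgrid[0:H,0:W].astype(float)
    xd=(u-K[0,2])/K[0,0]; yd=(v-K[1,2])/K[1,1]
    p=np.dstack([xd,yd]); q=p.copy()
    for _ in range(20):
        r2=(q**2).sum(2,keepdims=True); q=p/(1+k1*r2)
    z=c['range_z']; P=np.dstack([q[...,0]*z,q[...,1]*z,z])
    X=(P-c['t'])@c['R']; X[z==0]=np.nan
    return X
E
python3 - <<'E'
from h import *
print(get_obs())
for n in('top','side'):
    c=snap(n,n+'0'); print(c['K'],c['k1'],c['R'],c['t'], (c['range_z']>0).mean())
E
```

```text
pics
{'time': 0.0, 'q': array([ 6.82388566e+01,  5.00903166e+00,  1.00357544e+01,  9.50995086e+01,
       -9.05297866e-04,  9.00010366e+01]), 'qd': array([-0.03244108,  0.00543251,  0.02425164, -0.06717435, -0.07819634,
        0.0210747 ]), 'joint_efforts': array([ 2.56169122e-03, -5.20381129e+01,  4.64813089e+01,  1.60314061e-02,
        1.60853023e-05,  1.81632356e-05]), 'ee_pos': array([0.20381752, 0.51057104, 0.20941458]), 'tcp_rot': array([1.79999093e+02, 7.27858430e-02, 6.82378200e+01]), 'wrist_force': array([0.41639022, 0.63682784, 0.18637342]), 'torque': array([ 0.01263031, -0.02900906, -0.01777811]), 'opening': 0.08512866389393513}
[[449.6780583    0.         311.24700574]
 [  0.         449.6780583  237.34071813]
 [  0.           0.           1.        ]] -0.09374240978098973 [[-0.00555434 -0.9999799  -0.00305603]
 [-0.99525408  0.00582494 -0.09713594]
 [ 0.09715178  0.002502   -0.99526643]] [-0.00839425  0.60310206  0.83765272] 0.9960188802083333
[[615.2316963    0.         324.02611355]
 [  0.         615.2316963  243.05182559]
 [  0.           0.           1.        ]] -0.016165187108763263 [[-0.96080187 -0.27703616 -0.01052271]
 [-0.18267074  0.66116765 -0.72765977]
 [ 0.20854535 -0.69721468 -0.68585751]] [0.56475974 0.13628148 1.00538212] 0.9961002604166667
```

View pics/top0.png

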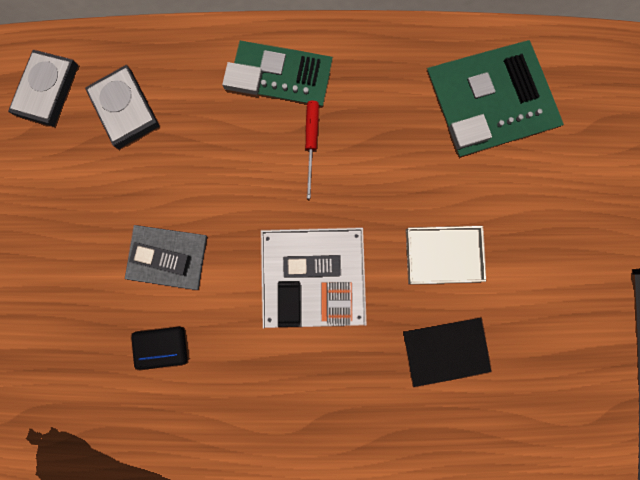

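View pics/side0.png

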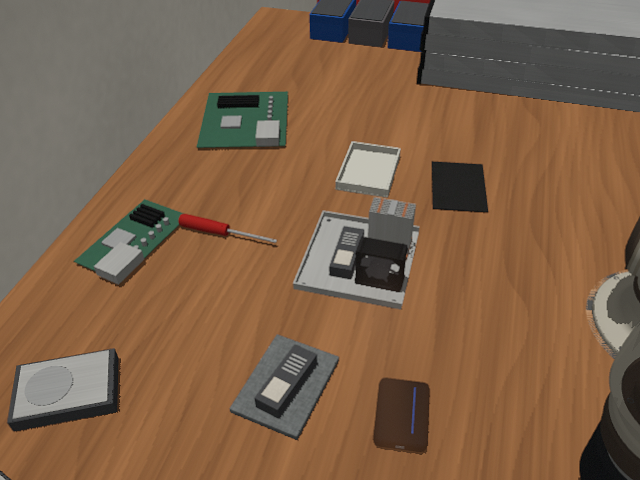

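The top view shows the tray at px (313,278), with the fan left (289,303), heat sink right (337,302) and old module (312,265). The pad and spare module are at (165,258), the box at (446,255), the mat at (447,352) and the power bank at (160,347). Next I measure with depth and check it against the side view.

```bash
cat >> h.py <<'E'
def rect(c,box,zlo,zhi,extra=None):
    X=world(c); u0,v0,u1,v1=box
    m=np.zeros(X.shape[:2],bool); m[v0:v1,u0:u1]=1
    m&=(X[...,2]>zlo)&(X[...,2]<zhi)
    if extra is not None: m&=extra(X,c['frame'].astype(int))
    n,lab,st,_=cv2.connectedComponentsWithStats(m.astype(np.uint8))
    if n<2: return None
    k=1+np.argmax(st[1:,4]); m=lab==k
    P=X[m]; (cx,cy),(w,h),a=cv2.minAreaRect((P[:,:2]*1000).astype(np.float32))
    return np.round([cx,cy,w,h,a],1).tolist(), round(float(np.median(P[:,2])*1000),1), len(P)
E
python3 - <<'E'
from h import *
for n in('top','side'):
    c=pickle.load(open(n+'0.pkl','rb')); X=world(c)
    pts={'top':dict(table=(240,380),tray=(275,245),fan=(289,290),hs=(337,300),old=(325,265),spare=(175,262),pad=(195,250),box=(446,255),mat=(447,352),pb=(160,345)),
     'side':dict(table=(300,450),tray=(320,270),fan=(385,245),hs=(392,207),old=(350,240),spare=(290,375),pad=(315,400),box=(369,167),mat=(460,187),pb=(400,415))}[n]
    for k,(u,v) in pts.items(): print(n,k,np.round(np.nanmedian(X[v-2:v+3,u-2:u+3].reshape(-1,3),0)*1000,1))
c=pickle.load(open('top0.pkl','rb'))
print('spare',rect(c,(110,210,220,300),.030,.05))
print('pad',rect(c,(110,210,220,300),.006,.05))
print('old',rect(c,(270,240,350,285),.022,.04))
print('fan',rect(c,(265,260,312,335),.07,.09))
print('hs',rect(c,(312,260,365,335),.085,.11))
print('tray lip',rect(c,(245,215,380,340),.010,.2))
print('box',rect(c,(395,215,500,295),.015,.04))
dark=lambda X,f:(f.sum(2)<120)
print('mat',rect(c,(390,305,505,400),-.01,.02,dark))
print('pb',rect(c,(120,315,200,380),.015,.05))
s=pickle.load(open('side0.pkl','rb'))
print('S spare',rect(s,(220,320,350,440),.030,.05))
print('S pad',rect(s,(220,320,350,440),.006,.05))
print('S old',rect(s,(325,220,370,285),.022,.04))
print('S fan',rect(s,(345,195,425,300),.07,.09))
print('S hs',rect(s,(345,190,425,300),.09,.11))
print('S tray',rect(s,(280,190,440,320),.01,.2))
print('S box',rect(s,(325,130,410,200),.015,.04))
print('S mat',rect(s,(415,150,500,220),-.01,.02,dark))
print('S pb',rect(s,(360,370,440,460),.015,.05))
E
```

```text
top table [326.1 129.5   0. ]
top tray [590.9  60.3   2.9]
top fan [503.3  28.5  82.4]
top hs [484.8 -58.3  96.7]
top old [549.6 -37.9  28.6]
top spare [556.2 249.4  37.7]
top pad [580.9 217.4  12.5]
top box [ 568.6 -280.     3.9]
top mat [ 377.7 -276.7    4.2]
top pb [396.9 280.   26.9]
side table [515.2 372.1   1. ]
side tray [585.7  31.9   2.2]
side fan [474.1  21.2  82.3]
side hs [480.3 -62.5  97.7]
side old [547.2 -31.5  28.7]
side spare [558.1 282.1  38.2]
side pad [515.8 295.7  12.3]
side box [ 570.7 -292.1    4.2]
side mat [ 374.  -275.     3.5]
side pb [391.2 297.2  27.2]
spare ([563.3, 284.2, 112.9, 40.3, 76.3], 37.4, 1139)
pad ([568.2, 278.3, 151.0, 109.6, 82.0], 13.1, 4043)
old ([548.2, -12.3, 40.0, 110.2, 1.3], 28.3, 1194)
fan ([479.0, 30.3, 36.2, 80.9, 89.8], 83.0, 961)
hs ([479.4, -60.2, 39.0, 75.4, 89.5], 97.2, 710)
tray lip ([479.2, -60.7, 76.7, 59.3, 1.1], 94.9, 1212)
box ([569.2, -276.0, 110.5, 151.8, 1.7], 21.5, 643)
mat ([378.3, -277.7, 109.5, 160.1, 9.3], 4.1, 4408)
pb ([390.4, 284.9, 76.4, 104.2, 6.9], 26.7, 2031)
S spare ([562.8, 283.1, 112.4, 42.4, 77.0], 37.9, 1896)
S pad ([566.9, 276.6, 153.3, 111.0, 81.7], 13.8, 6387)
S old ([547.6, -13.2, 40.3, 115.0, 1.5], 28.1, 969)
S fan ([477.4, 29.5, 83.1, 43.6, 0.4], 82.5, 940)
S hs ([479.6, -61.3, 75.0, 48.0, 0.8], 96.3, 745)
S tray ([526.9, -15.1, 189.8, 206.4, 1.0], 49.3, 5557)
S box ([568.1, -275.9, 110.8, 158.0, 1.1], 20.3, 552)
S mat ([378.0, -277.2, 108.9, 165.1, 9.6], 4.0, 2477)
S pb ([390.3, 285.9, 75.2, 105.3, 7.3], 27.1, 3519)
```

```bash
python3 -c "
import cv2
a=cv2.imread('pics/top0.png')[215:395,115:500]
cv2.imwrite('pics/top0z.png',cv2.resize(a,None,fx=2.07,fy=2.07,interpolation=2))
b=cv2.imread('pics/side0.png')[130:320,280:500]
cv2.imwrite('pics/side0z.png',cv2.resize(b,None,fx=3,fy=3,interpolation=2))"
```

```text
(no output)
```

View pics/top0z.png

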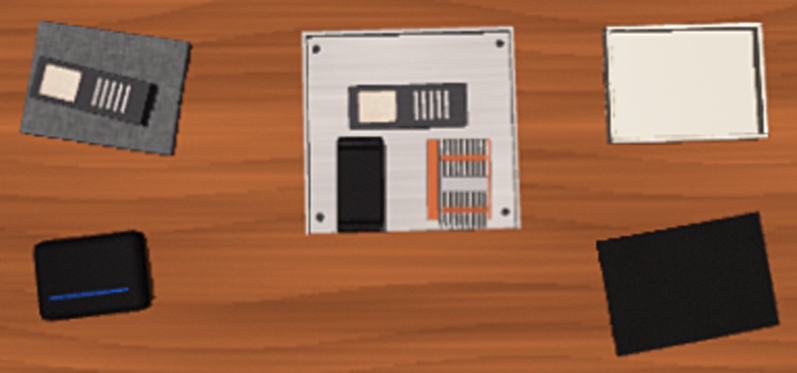

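View pics/side0z.png

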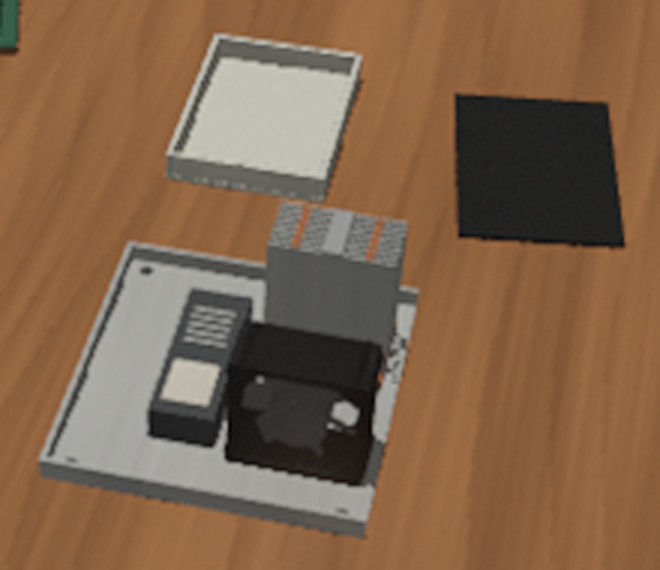

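```bash
cat >> h.py <<'E'
from scipy.spatial.transform import Rotation as Ro
def go(x,y,z,yaw):
    o=get_obs(); R=Ro.from_euler('xyz',o['tcp_rot'],degrees=True)
    d=R.inv().apply(np.array([x,y,z])-o['ee_pos'])
    t=-((yaw-o['tcp_rot'][2]+180)%360-180)
    print('shift',np.round(d/.025,3),'roll',round(t/6,3),'| now',np.round(o['ee_pos']*1000,1),np.round(o['tcp_rot'],2),'q',np.round(o['q'],0),'t',round(o['time'],2),'F',np.round(o['wrist_force'],1),'op',round(o['opening']*1000,1))
E
python3 -c "
from h import *
go(.4794,-.0605,.21,90.7)"
```

```text
shift [-1.7129e+01  1.8707e+01 -2.0000e-03] roll -3.743 | now [203.8 510.6 209.5] [-1.800e+02  7.000e-02  6.824e+01] q [68.  5. 10. 95.  0. 90.] t 0.1 F [ 0.2 -1.  -0.5] op 85.2
```

Emit:
{"fn": "arm_command", "kwargs": {
  "increments": [
    [[-0.7,0.76,0],-0.7],
    [[-1.9,2.1,0],-1.5],
    [[-3.1,3.4,0],-2.3],
    [[-4.4,4.8,0],-3.1],
    [[-5.7,6.2,0],-3.74]
  ],
  "claw": -1,
  "force": 50
}}

```text
time: 0.6
ee_pos: [0.2951, 0.3191, 0.2093]
tcp_rot: [-180.0, 0.1, 90.9]
wrist_force: [1.6, 0.4, 0.9]
opening: 0.0857
```

```bash
python3 -c "
from h import *
go(.4794,-.0605,.21,90.7)"
```

```text
shift [-1.5301e+01  7.1270e+00 -1.3000e-02] roll 0.036 | now [295.1 319.1 209.3] [-1.7996e+02  8.0000e-02  9.0920e+01] q [ 47. -11.  -5.  96.  -0.  46.] t 0.6 F [1.6 0.4 0.9] op 85.7
```

Emit:
{"fn": "arm_command", "kwargs": {
  "increments": [
    [[-1.5,0.7,0],0],
    [[-3.2,1.5,0],0],
    [[-4.9,2.3,0],0.04],
    [[-6.6,3.1,0],0.04],
    [[-8.3,3.9,0],0.04]
  ]
}}

```text
time: 1.1
ee_pos: [0.3962, 0.1113, 0.2094]
tcp_rot: [-180.0, 0.1, 90.7]
wrist_force: [1.2, 0.9, 0.6]
opening: 0.0852
```

```bash
python3 -c "
from h import *
go(.4794,-.0605,.21,90.7)"
```

```text
shift [-6.913  3.244 -0.014] roll -0.002 | now [396.2 111.3 209.4] [-1.7998e+02  8.0000e-02  9.0690e+01] q [ 16. -14.  -8.  96.  -0.  15.] t 1.1 F [1.2 0.9 0.6] op 85.2
```

Emit:
{"fn": "arm_command", "kwargs": {
  "increments": [
    [[-1.6,0.75,0],0],
    [[-3.4,1.6,0],0],
    [[-5.2,2.45,0],0],
    [[-6.91,3.24,0],0],
    [[-6.91,3.24,0],0]
  ]
}}

```text
time: 1.6
ee_pos: [0.4804, -0.0647, 0.2083]
tcp_rot: [-179.9, 0.1, 90.4]
wrist_force: [-1.1, 0.4, -0.3]
opening: 0.0852
```

```bash
python3 -c "
from h import *
go(.4794,-.0605,.055,90.7)"
```

```text
shift [ 0.182 -0.026  6.131] roll -0.051 | now [480.4 -64.7 208.3] [-1.7989e+02  1.2000e-01  9.0400e+01] q [-8. -4.  1. 95. -0. -8.] t 1.6 F [-1.1  0.4 -0.3] op 85.2
```

Emit:
{"fn": "arm_command", "kwargs": {
  "increments": [
    [[0.18,-0.03,0.6],-0.05],
    [[0.18,-0.03,1.5],-0.05],
    [[0.18,-0.03,2.4],-0.05],
    [[0.18,-0.03,3.0],-0.05],
    [[0.18,-0.03,3.0],-0.05]
  ]
}}

```text
time: 2.1
ee_pos: [0.4782, -0.0599, 0.1313]
tcp_rot: [-179.7, 0.1, 90.7]
wrist_force: [-0.1, 0.3, 0.7]
opening: 0.0853
```

```bash
python3 -c "
from h import *
go(.4794,-.0605,.055,90.7); snap('side','s1')"
```

```text
shift [-0.022  0.062  3.05 ] roll 0.004 | now [478.2 -59.9 131.3] [-1.7969e+02  9.0000e-02  9.0720e+01] q [-7. -5. -9. 87. -0. -8.] t 2.1 F [-0.1  0.3  0.7] op 85.3
```

View pics/s1.png

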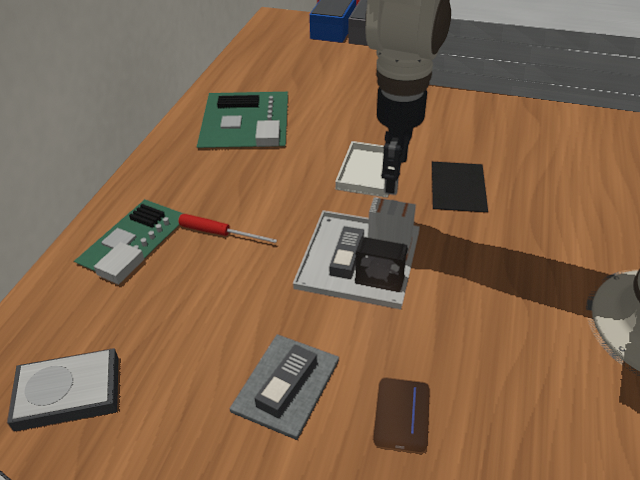

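The gripper hangs open above the heat sink at px (392,185), lined up and clear of the fan. I descend.

Emit:
{"fn": "arm_command", "kwargs": {
  "increments": [
    [[-0.02,0.06,0.7],0],
    [[-0.02,0.06,1.5],0],
    [[-0.02,0.06,2.3],0],
    [[-0.02,0.06,3.05],0],
    [[-0.02,0.06,3.05],0]
  ]
}}

```text
time: 2.65
ee_pos: [0.4794, -0.0603, 0.0556]
tcp_rot: [-179.7, 0.1, 90.7]
wrist_force: [-0.4, 0.8, -0.2]
opening: 0.0854
```

Emit:
{"fn": "arm_command", "kwargs": {
  "increments": [
    [[0,0,0],0],
    [[0,0,0],0]
  ]
}}

```text
time: 2.85
ee_pos: [0.4802, -0.0604, 0.0572]
tcp_rot: [-179.8, 0.1, 90.7]
wrist_force: [0.1, 0.0, -0.0]
opening: 0.0857
```

```bash
python3 -c "
from h import *
go(.4794,-.0605,.055,90.7)"
```

```text
shift [-0.005 -0.031  0.089] roll 0.007 | now [480.2 -60.4  57.2] [-1.7979e+02  1.0000e-01  9.0740e+01] q [ -7.  -4. -16.  78.  -0.  -8.] t 2.85 F [ 0.1  0.  -0. ] op 85.7
```

Emit:
{"fn": "arm_command", "kwargs": {
  "increments": [
    [[0,0,0.05],0],
    [[0,0,0.05],0],
    [[0,0,0.05],0],
    [[0,0,0.05],0],
    [[0,0,0.05],0]
  ],
  "claw": 1
}}

```text
time: 3.35
ee_pos: [0.4805, -0.0605, 0.0565]
tcp_rot: [-179.8, 0.1, 90.7]
wrist_force: [0.3, -0.9, 5.2]
opening: 0.0388
```

Emit:
{"fn": "arm_command", "kwargs": {
  "increments": [
    [[0,0,0],0],
    [[0,0,0],0],
    [[0,0,0],0]
  ]
}}

```text
time: 3.65
ee_pos: [0.4805, -0.0605, 0.0565]
tcp_rot: [-179.8, 0.1, 90.7]
wrist_force: [0.0, -1.1, 1.6]
opening: 0.0391
```

Emit:
{"fn": "arm_command", "kwargs": {
  "increments": [
    [[0,0,-0.3],0],
    [[0,0,-0.9],0],
    [[0,0,-1.7],0],
    [[0,0,-2.6],0],
    [[0,0,-3.4],0]
  ]
}}

```text
time: 4.15
ee_pos: [0.4807, -0.0603, 0.1434]
tcp_rot: [-179.9, 0.1, 90.7]
wrist_force: [0.5, 0.2, -3.6]
opening: 0.0389
```

Emit:
{"fn": "arm_command", "kwargs": {
  "increments": [
    [[0,0,-0.5],0],
    [[0,0,-1.0],0],
    [[0,0,-1.0],0]
  ]
}}

```text
time: 4.45
ee_pos: [0.4814, -0.0603, 0.1702]
tcp_rot: [-180.0, 0.1, 90.7]
wrist_force: [0.3, 0.4, -3.7]
opening: 0.0388
```

```bash
python3 -c "
from h import *
go(.385,-.3189,.16,100.2); snap('side','s2')"
```

```text
shift [-10.293  -3.987   0.431] roll -1.578 | now [481.4 -60.3 170.2] [-1.7999e+02  1.3000e-01  9.0730e+01] q [-7. -5. -4. 91. -0. -8.] t 4.45 F [ 0.3  0.4 -3.7] op 38.8
```

View pics/s2.png

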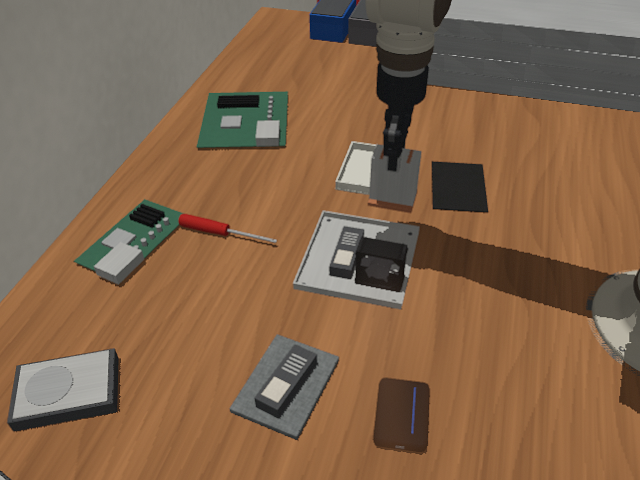

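The heat sink is held upright and clear of the tray at px (395,180). I carry it to the far side of the mat.

Emit:
{"fn": "arm_command", "kwargs": {
  "increments": [
    [[-0.5,-0.2,0],-0.2],
    [[-1.5,-0.58,0],-0.5],
    [[-2.8,-1.08,0],-0.8],
    [[-4.2,-1.63,0],-1.2],
    [[-5.6,-2.17,0],-1.58]
  ]
}}

```text
time: 5.0
ee_pos: [0.4275, -0.2018, 0.168]
tcp_rot: [-179.8, 0.0, 100.4]
wrist_force: [0.3, -1.1, -3.2]
opening: 0.0388
```

```bash
python3 -c "
from h import *
go(.385,-.3189,.16,100.2)"
```

```text
shift [-4.302 -2.514  0.334] roll 0.025 | now [ 427.5 -201.8  168. ] [-1.7981e+02  5.0000e-02  1.0035e+02] q [-25.  -6.  -6.  91.  -0. -36.] t 5.0 F [ 0.3 -1.1 -3.2] op 38.8
```

Emit:
{"fn": "arm_command", "kwargs": {
  "increments": [
    [[-1.3,-0.76,0.3],0],
    [[-2.5,-1.46,0.3],0],
    [[-3.5,-2.05,0.3],0],
    [[-4.3,-2.51,0.3],0],
    [[-4.3,-2.51,0.3],0]
  ]
}}

```text
time: 5.5
ee_pos: [0.3837, -0.3206, 0.1593]
tcp_rot: [-179.7, -0.0, 100.2]
wrist_force: [0.7, 0.5, -4.6]
opening: 0.0389
```

```bash
python3 -c "
from h import *
go(.385,-.3189,.061,99.9)"
```

```text
shift [0.058 0.082 3.933] roll 0.047 | now [ 383.7 -320.6  159.3] [-1.7971e+02 -2.0000e-02  1.0018e+02] q [-40.  -2.  -3.  90.  -0. -50.] t 5.5 F [ 0.7  0.5 -4.6] op 38.9
```

Emit:
{"fn": "arm_command", "kwargs": {
  "increments": [
    [[0.06,0.08,0.7],0],
    [[0.06,0.08,1.6],0],
    [[0.06,0.08,2.6],0],
    [[0.06,0.08,3.5],0],
    [[0.06,0.08,3.75],0]
  ]
}}

```text
time: 6.0
ee_pos: [0.3836, -0.3171, 0.0623]
tcp_rot: [-179.5, -0.2, 100.2]
wrist_force: [-0.2, -0.1, -3.8]
opening: 0.0387
```

```bash
python3 -c "
from h import *
go(.385,-.3189,.0580,99.9)"
```

```text
shift [-0.083  0.042  0.171] roll 0.051 | now [ 383.6 -317.1   62.3] [-179.53   -0.25  100.21] q [-39.  -2. -13.  79.  -0. -50.] t 6.0 F [-0.2 -0.1 -3.8] op 38.7
```

Emit:
{"fn": "arm_command", "kwargs": {
  "increments": [
    [[-0.05,0.04,0.1],0],
    [[-0.05,0.04,0.17],0],
    [[-0.05,0.04,0.2],0],
    [[-0.05,0.04,0.2],0]
  ]
}}

```text
time: 6.4
ee_pos: [0.3852, -0.3184, 0.058]
tcp_rot: [-179.6, -0.2, 100.2]
wrist_force: [0.6, 0.3, -3.8]
opening: 0.0393
```

Emit:
{"fn": "arm_command", "kwargs": {
  "increments": [
    [[0,0,0.04],0],
    [[0,0,0.08],0],
    [[0,0,0.08],0]
  ]
}}

```text
time: 6.7
ee_pos: [0.3854, -0.3186, 0.0576]
tcp_rot: [-179.6, -0.1, 100.2]
wrist_force: [-3.3, 2.8, 7.6]
opening: 0.0393
```

Contact (force up to +7.6 N). I release to about 60 mm opening.

Emit:
{"fn": "arm_command", "kwargs": {
  "increments": [
    [[0,0,0],0],
    [[0,0,0],0],
    [[0,0,0],0],
    [[0,0,0],0]
  ],
  "claw": -0.5
}}

```text
time: 7.1
ee_pos: [0.3855, -0.3187, 0.0576]
tcp_rot: [-179.6, -0.1, 100.2]
wrist_force: [-0.5, -0.8, 0.4]
opening: 0.0645
```

Emit:
{"fn": "arm_command", "kwargs": {
  "increments": [
    [[0,0,-0.5],0],
    [[0,0,-1.5],0],
    [[0,0,-3.0],0],
    [[0,0,-4.5],0],
    [[0,0,-6.0],0]
  ]
}}

```text
time: 7.6
ee_pos: [0.3863, -0.3187, 0.21]
tcp_rot: [-179.7, -0.1, 100.2]
wrist_force: [0.6, -0.3, 0.3]
opening: 0.0638
```

```bash
python3 -c "
from h import *
go(.4785,.030,.18,90.2); c=snap('top','t3'); snap('side','s3')
print(rect(c,(350,260,520,420),.085,.11))
print('fan',rect(c,(265,260,312,335),.07,.09))
"
```

```text
shift [13.071  6.107  1.185] roll 1.667 | now [ 386.3 -318.7  210. ] [-1.7966e+02 -9.0000e-02  1.0020e+02] q [-39.  -1.   3.  95.  -0. -50.] t 7.6 F [ 0.6 -0.3  0.3] op 63.8
([384.9, -317.4, 76.1, 42.1, 9.2], 97.0, 1023)
fan ([478.9, 30.4, 36.2, 81.0, 89.9], 83.2, 960)
```

View pics/t3.png

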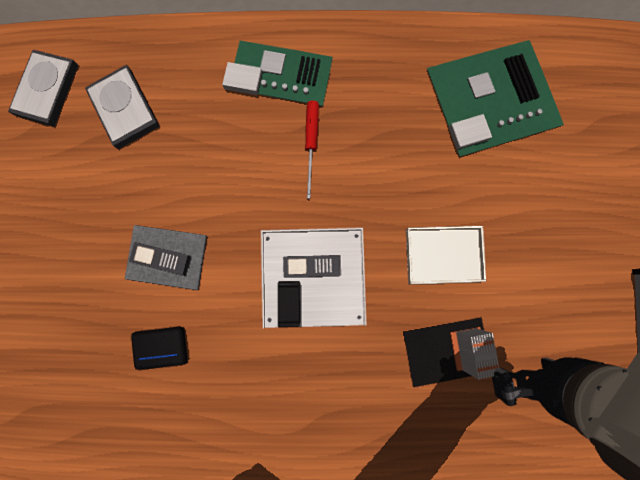

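View pics/s3.png

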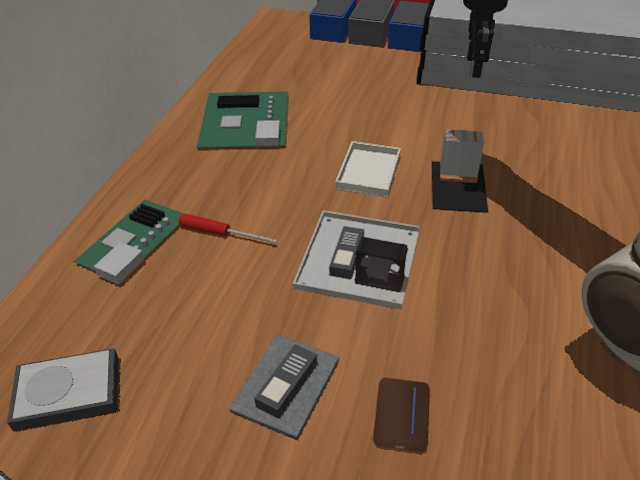

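The heat sink stands upright on the mat's far half (top px (478,352), side px (460,155)). Next the fan.

Emit:
{"fn": "arm_command", "kwargs": {
  "increments": [
    [[0.9,0.4,0],0.2],
    [[2.4,1.12,0],0.6],
    [[4.1,1.92,0],1.0],
    [[5.8,2.71,0],1.4],
    [[7.5,3.5,0],1.67]
  ]
}}

```text
time: 8.2
ee_pos: [0.4407, -0.1182, 0.2136]
tcp_rot: [180.0, 0.3, 90.1]
wrist_force: [0.3, -0.7, -0.2]
opening: 0.064
```

```bash
python3 -c "
from h import *
go(.4785,.030,.18,90.2)"
```

```text
shift [5.931 1.518 1.316] roll -0.024 | now [ 440.7 -118.2  213.6] [179.98   0.25  90.05] q [-15.  -8.  -2.  96.  -0. -15.] t 8.2 F [ 0.3 -0.7 -0.2] op 64.0
```

Emit:
{"fn": "arm_command", "kwargs": {
  "increments": [
    [[1.5,0.4,0.3],0],
    [[3.2,0.8,0.7],0],
    [[4.8,1.2,1.1],0],
    [[5.93,1.52,1.3],0],
    [[5.93,1.52,1.3],0]
  ]
}}

```text
time: 8.7
ee_pos: [0.4786, 0.0328, 0.1797]
tcp_rot: [-179.9, 0.2, 90.3]
wrist_force: [-0.3, -0.8, -0.7]
opening: 0.0641
```

Emit:
{"fn": "arm_command", "kwargs": {
  "increments": [
    [[0,0,0],0],
    [[0,0,0],0]
  ]
}}

```text
time: 8.9
ee_pos: [0.4785, 0.0325, 0.1801]
tcp_rot: [-180.0, 0.2, 90.3]
wrist_force: [-0.0, -0.7, 0.6]
opening: 0.064
```

```bash
python3 -c "
from h import *
go(.4787,.0302,.044,90.2)"
```

```text
shift [-0.07   0.011  5.442] roll 0.011 | now [478.5  32.5 180.1] [-179.96    0.23   90.26] q [ 4. -5. -3. 92. -0.  4.] t 8.9 F [-0.  -0.7  0.6] op 64.0
```

Emit:
{"fn": "arm_command", "kwargs": {
  "increments": [
    [[-0.08,0,0.8],0],
    [[-0.08,0,1.8],0],
    [[-0.08,0,2.8],0],
    [[-0.08,0,3.6],0],
    [[-0.08,0,4.2],0]
  ]
}}

```text
time: 9.4
ee_pos: [0.478, 0.029, 0.0741]
tcp_rot: [-179.9, 0.2, 90.2]
wrist_force: [0.7, -0.5, -0.4]
opening: 0.0641
```

```bash
python3 -c "
from h import *
go(.4787,.0302,.044,90.2)"
```

```text
shift [0.055 0.028 1.204] roll -0.006 | now [478.   29.   74.1] [-179.93    0.24   90.17] q [  4.  -5. -15.  80.  -0.   3.] t 9.4 F [ 0.7 -0.5 -0.4] op 64.1
```

Emit:
{"fn": "arm_command", "kwargs": {
  "increments": [
    [[0.05,0.02,0.5],0],
    [[0.05,0.02,1.0],0],
    [[0.05,0.02,1.2],0],
    [[0.05,0.02,1.2],0],
    [[0.05,0.02,1.2],0]
  ]
}}

```text
time: 9.9
ee_pos: [0.4789, 0.0301, 0.0447]
tcp_rot: [-180.0, 0.2, 90.2]
wrist_force: [0.1, 0.6, 1.2]
opening: 0.0641
```

Emit:
{"fn": "arm_command", "kwargs": {
  "increments": [
    [[0,0,0],0],
    [[0,0,0],0],
    [[0,0,0],0],
    [[0,0,0],0],
    [[0,0,0],0]
  ],
  "claw": 1
}}

```text
time: 10.4
ee_pos: [0.4794, 0.0301, 0.0456]
tcp_rot: [179.9, 0.2, 90.2]
wrist_force: [-0.7, -0.3, 6.5]
opening: 0.0365
```

Emit:
{"fn": "arm_command", "kwargs": {
  "increments": [
    [[0,0,0],0],
    [[0,0,0],0]
  ]
}}

```text
time: 10.6
ee_pos: [0.4795, 0.0301, 0.0457]
tcp_rot: [179.9, 0.2, 90.2]
wrist_force: [-0.6, -0.8, 1.3]
opening: 0.0364
```

Emit:
{"fn": "arm_command", "kwargs": {
  "increments": [
    [[0,0,-0.3],0],
    [[0,0,-1.0],0],
    [[0,0,-2.0],0],
    [[0,0,-3.2],0],
    [[0,0,-4.4],0]
  ]
}}

```text
time: 11.1
ee_pos: [0.4789, 0.0306, 0.1567]
tcp_rot: [180.0, 0.2, 90.2]
wrist_force: [1.1, 0.1, -2.7]
opening: 0.037
```

Emit:
{"fn": "arm_command", "kwargs": {
  "increments": [
    [[0,0,-0.4],0],
    [[0,0,-1.0],0],
    [[0,0,-1.4],0]
  ]
}}

```text
time: 11.4
ee_pos: [0.4788, 0.0308, 0.192]
tcp_rot: [-180.0, 0.2, 90.2]
wrist_force: [0.3, -0.3, -2.5]
opening: 0.0368
```

```bash
python3 -c "
from h import *
go(.3712,-.2361,.18,99.7)"
```

```text
shift [-10.66   -4.336   0.524] roll -1.588 | now [478.8  30.8 192. ] [-180.      0.23   90.17] q [ 4. -5. -2. 93. -0.  4.] t 11.4 F [ 0.3 -0.3 -2.5] op 36.8
```

Emit:
{"fn": "arm_command", "kwargs": {
  "increments": [
    [[-0.5,-0.2,0],-0.2],
    [[-1.6,-0.65,0],-0.5],
    [[-3.0,-1.22,0],-0.9],
    [[-4.5,-1.83,0],-1.3],
    [[-6.0,-2.44,0],-1.59]
  ]
}}

```text
time: 11.9
ee_pos: [0.4173, -0.1204, 0.1919]
tcp_rot: [-179.9, 0.2, 99.9]
wrist_force: [0.2, -0.5, -3.3]
opening: 0.0369
```

```bash
python3 -c "
from h import *
go(.3712,-.2361,.18,99.7)"
```

```text
shift [-4.242 -2.607  0.494] roll 0.026 | now [ 417.3 -120.4  191.9] [-179.9     0.2    99.86] q [-16. -11.  -7.  94.  -0. -26.] t 11.9 F [ 0.2 -0.5 -3.3] op 36.9
```

Emit:
{"fn": "arm_command", "kwargs": {
  "increments": [
    [[-1.4,-0.86,0.4],0],
    [[-2.6,-1.6,0.8],0],
    [[-3.6,-2.2,1.2],0],
    [[-4.24,-2.61,1.6],0],
    [[-4.24,-2.61,1.8],0]
  ]
}}

```text
time: 12.4
ee_pos: [0.3697, -0.2376, 0.1457]
tcp_rot: [-179.8, 0.1, 99.7]
wrist_force: [-0.0, 0.5, -2.9]
opening: 0.0367
```

```bash
python3 -c "
from h import *
go(.3712,-.2361,.05,99.7)"
```

```text
shift [0.057 0.084 3.826] roll -0.002 | now [ 369.7 -237.6  145.7] [-1.7979e+02  1.4000e-01  9.9690e+01] q [-33. -11. -12.  89.  -0. -42.] t 12.4 F [-0.   0.5 -2.9] op 36.7
```

Emit:
{"fn": "arm_command", "kwargs": {
  "increments": [
    [[0.05,0.08,0.7],0],
    [[0.05,0.08,1.6],0],
    [[0.05,0.08,2.5],0],
    [[0.05,0.08,3.3],0],
    [[0.05,0.08,3.75],0]
  ]
}}

```text
time: 12.9
ee_pos: [0.3705, -0.2352, 0.0499]
tcp_rot: [-179.7, 0.0, 99.7]
wrist_force: [-0.4, -0.2, -3.1]
opening: 0.0367
```

Emit:
{"fn": "arm_command", "kwargs": {
  "increments": [
    [[0,0,0.04],0],
    [[0,0,0.1],0],
    [[0,0,0.14],0]
  ]
}}

```text
time: 13.2
ee_pos: [0.371, -0.2353, 0.0472]
tcp_rot: [-179.7, 0.1, 99.7]
wrist_force: [0.0, 0.3, -1.9]
opening: 0.0372
```

```bash
python3 -c "
from h import *
go(.3712,-.2361,.0465,99.7)"
```

```text
shift [-0.032  0.001  0.029] roll 0.005 | now [ 371.  -235.3   47.2] [-1.7974e+02  8.0000e-02  9.9730e+01] q [-32. -10. -23.  78.  -0. -42.] t 13.2 F [ 0.   0.3 -1.9] op 37.2
```

Emit:
{"fn": "arm_command", "kwargs": {
  "increments": [
    [[0,0,0.06],0],
    [[0,0,0.08],0],
    [[0,0,0.08],0]
  ]
}}

```text
time: 13.5
ee_pos: [0.3713, -0.2356, 0.0466]
tcp_rot: [-179.8, 0.1, 99.7]
wrist_force: [-3.5, 1.1, 6.2]
opening: 0.0366
```

Emit:
{"fn": "arm_command", "kwargs": {
  "increments": [
    [[0,0,0],0],
    [[0,0,0],0],
    [[0,0,0],0],
    [[0,0,0],0]
  ],
  "claw": -0.5
}}

```text
time: 13.9
ee_pos: [0.3714, -0.2357, 0.0467]
tcp_rot: [-179.8, 0.1, 99.7]
wrist_force: [0.2, -0.4, 0.4]
opening: 0.0634
```

Emit:
{"fn": "arm_command", "kwargs": {
  "increments": [
    [[0,0,-0.5],0],
    [[0,0,-1.5],0],
    [[0,0,-3.0],0],
    [[0,0,-4.6],0],
    [[0,0,-6.2],0]
  ]
}}

```text
time: 14.4
ee_pos: [0.3717, -0.235, 0.2041]
tcp_rot: [-179.8, 0.2, 99.7]
wrist_force: [0.6, 0.3, 0.4]
opening: 0.064
```

```bash
python3 -c "
from h import *
go(.548,-.0127,.13,1.3); c=snap('top','t4'); snap('side','s4')
print('hs',rect(c,(350,260,520,420),.085,.11))
print('fan',rect(c,(350,260,520,420),.07,.088))
print('old',rect(c,(270,240,350,285),.022,.04))
"
```

```text
shift [7.581 8.463 2.92 ] roll 16.405 | now [ 371.7 -235.   204.1] [-1.7984e+02  1.7000e-01  9.9730e+01] q [-32. -10.  -5.  95.  -0. -42.] t 14.4 F [0.6 0.3 0.4] op 64.0
hs ([384.6, -317.5, 77.0, 41.7, 9.1], 97.1, 971)
fan ([371.6, -235.2, 80.2, 39.6, 10.2], 84.0, 929)
old ([548.3, -12.3, 40.0, 110.0, 1.4], 28.3, 1193)
```

View pics/s4.png

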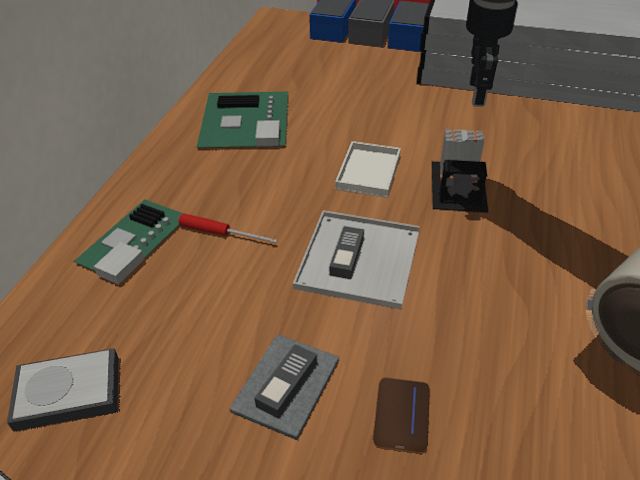

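View pics/t4.png

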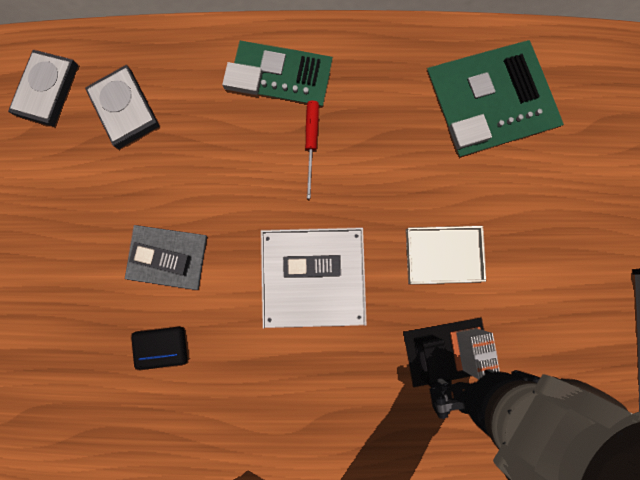

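The fan stands on the mat beside the heat sink (side px (464,185)), both upright, and the old module (px (312,265)) is free. I turn the wrist and go to it.

Emit:
{"fn": "arm_command", "kwargs": {
  "increments": [
    [[0.5,0.5,0],1.2],
    [[1.4,1.5,0],2.6],
    [[2.5,2.8,0],4.0],
    [[3.7,4.1,0],5.4],
    [[4.9,5.4,0],6.8]
  ]
}}

```text
time: 15.0
ee_pos: [0.4837, -0.0953, 0.2079]
tcp_rot: [179.6, 0.2, 60.6]
wrist_force: [0.9, -1.2, 0.0]
opening: 0.064
```

```bash
python3 -c "
from h import *
go(.548,-.0127,.13,1.3)"
```

```text
shift [4.154 0.593 3.104] roll 9.875 | now [483.7 -95.3 207.9] [179.55   0.25  60.55] q [-11.  -3.   2.  94.  -0.  19.] t 15.0 F [ 0.9 -1.2  0. ] op 64.0
```

Emit:
{"fn": "arm_command", "kwargs": {
  "increments": [
    [[1.3,0.2,0],1.4],
    [[2.6,0.4,0.2],2.8],
    [[3.7,0.55,0.6],4.2],
    [[4.15,0.6,1.0],5.6],
    [[4.15,0.6,1.4],7.0]
  ]
}}

```text
time: 15.5
ee_pos: [0.5485, -0.011, 0.172]
tcp_rot: [179.5, -0.1, 18.3]
wrist_force: [0.2, 0.5, -0.2]
opening: 0.064
```

```bash
python3 -c "
from h import *
go(.548,-.0127,.08,1.3)"
```

```text
shift [-0.047  0.027  3.681] roll 2.837 | now [548.5 -11.  172. ] [ 1.7953e+02 -9.0000e-02  1.8320e+01] q [-1.  4.  5. 91. -0. 71.] t 15.5 F [ 0.2  0.5 -0.2] op 64.0
```

Emit:
{"fn": "arm_command", "kwargs": {
  "increments": [
    [[-0.04,0.04,0.7],1.4],
    [[-0.04,0.04,1.6],2.84],
    [[-0.04,0.04,2.5],2.84],
    [[-0.04,0.04,3.3],2.84],
    [[-0.04,0.04,3.6],2.84]
  ]
}}

```text
time: 16.0
ee_pos: [0.5473, -0.0129, 0.0802]
tcp_rot: [179.6, -0.1, 1.3]
wrist_force: [-0.2, -0.3, 0.6]
opening: 0.0637
```

```bash
python3 -c "
from h import *
go(.548,-.0127,.02,1.3)"
```

```text
shift [ 0.027 -0.025  2.41 ] roll -0.002 | now [547.3 -12.9  80.2] [ 1.7958e+02 -6.0000e-02  1.2900e+00] q [-1.  4. -5. 81. -0. 88.] t 16.0 F [-0.2 -0.3  0.6] op 63.7
```

Emit:
{"fn": "arm_command", "kwargs": {
  "increments": [
    [[0.03,-0.02,0.6],0],
    [[0.03,-0.02,1.3],0],
    [[0.03,-0.02,2.0],0],
    [[0.03,-0.02,2.45],0],
    [[0.03,-0.02,2.45],0]
  ]
}}

```text
time: 16.5
ee_pos: [0.5473, -0.0128, 0.0176]
tcp_rot: [179.6, 0.1, 1.3]
wrist_force: [0.2, 0.1, -0.5]
opening: 0.0642
```

```bash
python3 -c "
from h import *
go(.548,-.0127,.018,1.3)"
```

```text
shift [ 0.03  -0.004 -0.017] roll -0.002 | now [547.3 -12.8  17.6] [1.7959e+02 6.0000e-02 1.2900e+00] q [ -1.   5. -11.  74.  -0.  88.] t 16.5 F [ 0.2  0.1 -0.5] op 64.2
```

Emit:
{"fn": "arm_command", "kwargs": {
  "increments": [
    [[0.03,0,0],0],
    [[0.03,0,0],0],
    [[0.03,0,0],0],
    [[0.03,0,0],0],
    [[0.03,0,0],0]
  ],
  "claw": 1,
  "force": 60
}}

```text
time: 17.0
ee_pos: [0.5482, -0.0128, 0.018]
tcp_rot: [179.6, 0.0, 1.3]
wrist_force: [0.1, -0.4, -0.8]
opening: 0.0002
```

Emit:
{"fn": "arm_command", "kwargs": {
  "increments": [
    [[0,0,0],0],
    [[0,0,0],0]
  ]
}}

```text
time: 17.2
ee_pos: [0.5483, -0.0128, 0.0181]
tcp_rot: [179.6, 0.0, 1.3]
wrist_force: [-0.0, -0.4, -0.8]
opening: 0.0001
```

The fingers shut on nothing, so I look before doing anything else.

```bash
python3 -c "
from h import *
c=snap('side','s5'); t=snap('top','t5')
a=cv2.cvtColor(c['frame'],cv2.COLOR_RGB2BGR)[120:320,270:480]
b=cv2.cvtColor(t['frame'],cv2.COLOR_RGB2BGR)[210:360,230:400]
cv2.imwrite('pics/s5z.png',cv2.resize(a,(630,600),interpolation=2));cv2.imwrite('pics/t5z.png',cv2.resize(b,(680,600),interpolation=2))
print(get_obs())
"
```

```text
{'time': 17.3, 'q': array([ -1.10547059,   5.47584152, -10.67877221,  73.85319281,
        -0.41575859,  87.60746853]), 'qd': array([-0.00717402,  0.00433194, -0.0201598 , -0.1379375 ,  0.11280952,
        0.01134778]), 'joint_efforts': array([-1.20863464e-03, -5.21359098e+01,  4.60539937e+01,  2.57733634e-03,
       -2.35456915e-02,  2.73702000e-06]), 'ee_pos': array([ 0.54824114, -0.01280142,  0.01801962]), 'tcp_rot': array([1.79584930e+02, 2.51555967e-02, 1.28699809e+00]), 'wrist_force': array([-0.47662735, -0.65531125, -0.63574311]), 'torque': array([ 0.03615911, -0.01356773, -0.00462138]), 'opening': -0.00012324307566875144}
```

View pics/s5z.png

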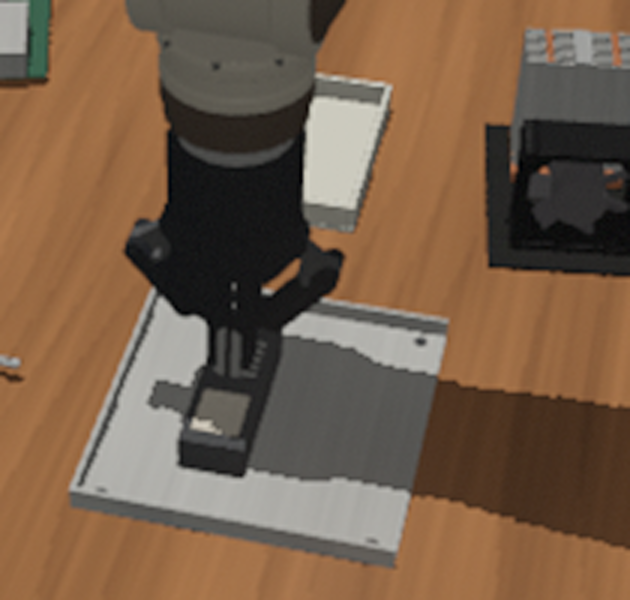

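View pics/t5z.png

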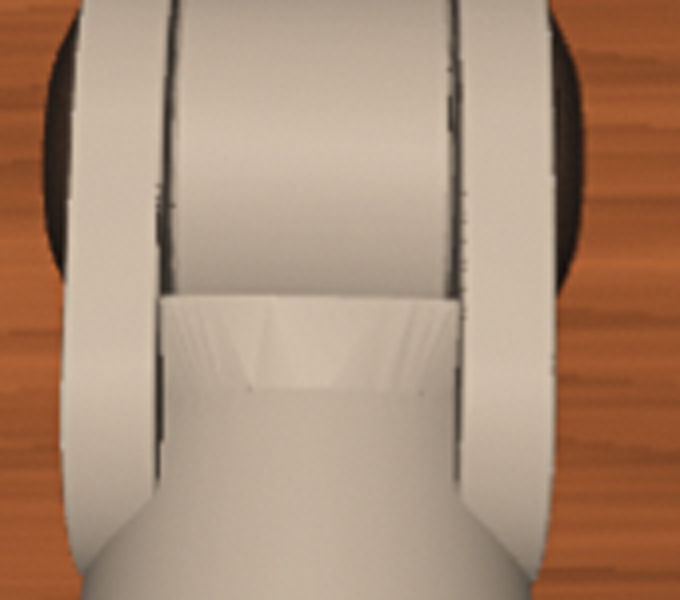

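The fingers (side px about (347,238)) seem to have shut on top of the module rather than around it. I measure the true fingertip height by depth.

```bash
python3 -c "
from h import *
c=pickle.load(open('s5.pkl','rb')); X=world(c)*1000
for v in range(212,250,2):
    print(v,[tuple(np.round(X[v,u],0).astype(int)) for u in range(340,358,3)], c['frame'][v,346])
"
```

```text
212 [(np.int64(557), np.int64(4), np.int64(123)), (np.int64(553), np.int64(2), np.int64(122)), (np.int64(548), np.int64(-2), np.int64(120)), (np.int64(543), np.int64(-2), np.int64(121)), (np.int64(537), np.int64(2), np.int64(126)), (np.int64(532), np.int64(4), np.int64(128))] [18 19 20]
214 [(np.int64(557), np.int64(5), np.int64(119)), (np.int64(553), np.int64(1), np.int64(116)), (np.int64(549), np.int64(-3), np.int64(114)), (np.int64(542), np.int64(2), np.int64(120)), (np.int64(537), np.int64(2), np.int64(121)), (np.int64(532), np.int64(1), np.int64(122))] [16 16 19]
216 [(np.int64(558), np.int64(2), np.int64(113)), (np.int64(553), np.int64(1), np.int64(113)), (np.int64(553), np.int64(-21), np.int64(94)), (np.int64(542), np.int64(4), np.int64(118)), (np.int64(536), np.int64(4), np.int64(119)), (np.int64(531), np.int64(6), np.int64(122))] [20 20 21]
218 [(np.int64(556), np.int64(8), np.int64(113)), (np.int64(551), np.int64(6), np.int64(113)), (np.int64(553), np.int64(-20), np.int64(90)), (np.int64(541), np.int64(6), np.int64(115)), (np.int64(537), np.int64(2), np.int64(113)), (np.int
[... 3647 characters left out ...]
 np.int64(50)), (np.int64(541), np.int64(-20), np.int64(31)), (np.int64(536), np.int64(-23), np.int64(30))] [48 47 46]
246 [(np.int64(560), np.int64(-10), np.int64(31)), (np.int64(556), np.int64(-14), np.int64(28)), (np.int64(550), np.int64(-14), np.int64(29)), (np.int64(545), np.int64(-15), np.int64(29)), (np.int64(540), np.int64(-19), np.int64(27)), (np.int64(535), np.int64(-19), np.int64(29))] [35 35 35]
248 [(np.int64(560), np.int64(-9), np.int64(27)), (np.int64(554), np.int64(-9), np.int64(28)), (np.int64(549), np.int64(-10), np.int64(28)), (np.int64(544), np.int64(-12), np.int64(28)), (np.int64(539), np.int64(-12), np.int64(29)), (np.int64(534), np.int64(-15), np.int64(27))] [36 37 37]
```

```bash
python3 -c "
from h import *
def tips(tag,box,reg):
    c=pickle.load(open(tag+'.pkl','rb')); X=world(c)*1000
    u0,v0,u1,v1=box; f=c['frame'].astype(int)
    Y=X[v0:v1,u0:u1]; (x0,x1,y0,y1)=reg
    m=(Y[...,0]>x0)&(Y[...,0]<x1)&(Y[...,1]>y0)&(Y[...,1]<y1)&(f[v0:v1,u0:u1].sum(2)<200)
    z=np.sort(Y[m][:,2]); print(tag,len(z),z[:12].round(0))
tips('s1',(340,100,440,200),(455,505,-140,20))
tips('s2',(340,90,440,200),(455,505,-140,20))
tips('s3',(440,0,520,120),(340,420,-400,-250))
tips('s4',(440,0,520,120),(320,420,-310,-160))
tips('s5',(330,200,370,245),(520,575,-12,20))
for t in ('s3','s4'):
  c=pickle.load(open(t+'.pkl','rb'));X=world(c)*1000
  for v in range(50,115,6): print(t,v,[X[v,u].round(0).tolist() for u in (474,480,486)])
"
```

```text
s1 2115 [ 95.  97. 166. 169. 170. 170. 172. 173. 173. 173. 173. 173.]
s2 1863 [195. 196. 196. 196. 198. 199. 199. 199. 199. 200. 201. 201.]
s3 1717 [245. 245. 245. 245. 246. 248. 248. 248. 249. 249. 249. 249.]
s4 3059 [238. 239. 239. 240. 240. 240. 241. 241. 241. 241. 241. 241.]
s5 955 [42. 43. 45. 45. 45. 46. 46. 46. 46. 47. 47. 47.]
s3 50 [[391.0, -276.0, 302.0], [390.0, -680.0, 113.0], [371.0, -257.0, 314.0]]
s3 56 [[389.0, -257.0, 300.0], [379.0, -263.0, 298.0], [369.0, -264.0, 299.0]]
s3 62 [[388.0, -277.0, 279.0], [378.0, -280.0, 279.0], [371.0, -688.0, 80.0]]
s3 68 [[386.0, -273.0, 270.0], [376.0, -273.0, 272.0], [369.0, -685.0, 66.0]]
s3 74 [[384.0, -277.0, 256.0], [374.0, -280.0, 256.0], [366.0, -680.0, 53.0]]
s3 80 [[392.0, -687.0, 29.0], [378.0, -690.0, 29.0], [363.0, -687.0, 33.0]]
s3 86 [[390.0, -682.0, 15.0], [375.0, -695.0, 10.0], [361.0, -691.0, 15.0]]
s3 92 [[387.0, -681.0, -1.0], [373.0, -682.0, 1.0], [358.0, -693.0, -3.0]]
s3 98 [[384.0, -652.0, -1.0], [370.0, -649.0, 2.0], [355.0, -653.0, 3.0]]
s3 104 [[381.0, -623.0, -1.0], [367.0, -622.0, 1.0], [352.0, -630.0, -
[... 243 characters left out ...]
2 [[386.0, -210.0, 312.0], [376.0, -181.0, 328.0], [366.0, -171.0, 334.0]]
s4 68 [[384.0, -197.0, 308.0], [374.0, -169.0, 324.0], [365.0, -167.0, 326.0]]
s4 74 [[384.0, -267.0, 262.0], [372.0, -168.0, 314.0], [363.0, -173.0, 313.0]]
s4 80 [[383.0, -271.0, 248.0], [371.0, -171.0, 302.0], [361.0, -201.0, 287.0]]
s4 86 [[390.0, -688.0, 12.0], [369.0, -177.0, 288.0], [360.0, -178.0, 289.0]]
s4 92 [[377.0, -196.0, 266.0], [368.0, -194.0, 268.0], [358.0, -202.0, 265.0]]
s4 98 [[376.0, -198.0, 253.0], [366.0, -193.0, 257.0], [355.0, -663.0, -3.0]]
s4 104 [[374.0, -196.0, 243.0], [364.0, -193.0, 246.0], [352.0, -627.0, 1.0]]
s4 110 [[378.0, -589.0, 2.0], [364.0, -597.0, -1.0], [350.0, -601.0, -1.0]]
```

Across four pictures the fingertips stand about 36 mm higher than the reported TCP implies (tip z is about reported +25 mm shut and +36 mm at 64 mm opening). The x and y readings agree with the cameras. The module is untouched. I reopen and go lower, checking the force as I descend.

Emit:
{"fn": "arm_command", "kwargs": {
  "increments": [
    [[0,0,0],0],
    [[0,0,0],0],
    [[0,0,0],0],
    [[0,0,0],0],
    [[0,0,0],0]
  ],
  "claw": -0.5
}}

```text
time: 17.8
ee_pos: [0.5482, -0.0128, 0.018]
tcp_rot: [179.6, 0.0, 1.3]
wrist_force: [-1.3, -0.6, -0.2]
opening: 0.064
```

Emit:
{"fn": "arm_command", "kwargs": {
  "increments": [
    [[0,0,0.3],0],
    [[0,0,0.6],0],
    [[0,0,0.9],0],
    [[0,0,1.0],0],
    [[0,0,1.0],0]
  ]
}}

```text
time: 18.3
ee_pos: [0.5477, -0.013, -0.0078]
tcp_rot: [179.6, 0.1, 1.3]
wrist_force: [0.2, 0.2, -0.1]
opening: 0.0641
```

```bash
python3 -c "
from h import *
go(.5482,-.0127,-.02,1.3); c=snap('side','s6'); X=world(c)*1000
a=cv2.cvtColor(c['frame'],cv2.COLOR_RGB2BGR)[120:320,270:480]
cv2.imwrite('pics/s6z.png',cv2.resize(a,(630,600),interpolation=2))
for t,(a,b) in {'front':(505,526),'back':(570,592)}.items():
  m=(X[...,0]>a)&(X[...,0]<b)&(X[...,1]>-30)&(X[...,1]<5)&(X[...,2]>8)&(X[...,2]<60); print(t,np.sort(X[m][:,2])[:10].round(0), X[m].mean(0).round(0))
"
```

```text
shift [ 0.02  -0.015  0.486] roll -0.002 | now [547.7 -13.   -7.8] [1.7959e+02 1.0000e-01 1.2900e+00] q [ -1.   6. -13.  71.  -0.  88.] t 18.3 F [ 0.2  0.2 -0.1] op 64.1
front [24. 24. 24. 25. 25. 26. 26. 27. 28. 28.] [510.  -5.  41.]
back [20. 20. 21. 21. 22. 22. 23. 24. 24. 25.] [583.  -6.  41.]
```

View pics/s6z.png

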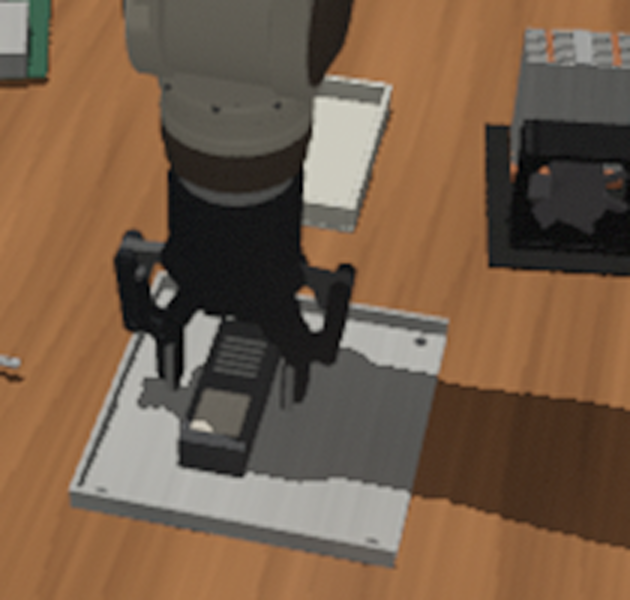

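The open fingers straddle the module, tips at about z 24 mm with -8 mm reported, so the offset is +32. I go 12 mm deeper.

Emit:
{"fn": "arm_command", "kwargs": {
  "increments": [
    [[0.01,0,0.2],0],
    [[0.01,0,0.4],0],
    [[0.01,0,0.48],0],
    [[0.01,0,0.48],0],
    [[0.01,0,0.48],0]
  ]
}}

```text
time: 18.85
ee_pos: [0.5483, -0.0131, -0.0193]
tcp_rot: [179.6, 0.1, 1.3]
wrist_force: [-0.2, -0.2, -0.5]
opening: 0.0639
```

Emit:
{"fn": "arm_command", "kwargs": {
  "increments": [
    [[0,0,0],0],
    [[0,0,0],0],
    [[0,0,0],0],
    [[0,0,0],0],
    [[0,0,0],0]
  ],
  "claw": 1,
  "force": 60
}}

```text
time: 19.35
ee_pos: [0.5486, -0.0131, -0.0188]
tcp_rot: [179.6, 0.0, 1.3]
wrist_force: [-0.4, -0.3, 5.4]
opening: 0.0392
```

Emit:
{"fn": "arm_command", "kwargs": {
  "increments": [
    [[0,0,0],0],
    [[0,0,0],0]
  ]
}}

```text
time: 19.55
ee_pos: [0.5486, -0.0131, -0.0188]
tcp_rot: [179.6, 0.0, 1.3]
wrist_force: [0.7, 0.8, 3.2]
opening: 0.0391
```

Emit:
{"fn": "arm_command", "kwargs": {
  "increments": [
    [[0,0,-0.3],0],
    [[0,0,-1.0],0],
    [[0,0,-2.0],0],
    [[0,0,-3.1],0],
    [[0,0,-4.0],0]
  ]
}}

```text
time: 20.05
ee_pos: [0.5484, -0.0123, 0.0825]
tcp_rot: [179.6, 0.0, 1.3]
wrist_force: [0.7, -0.5, -2.4]
opening: 0.0391
```

Emit:
{"fn": "arm_command", "kwargs": {
  "increments": [
    [[0,0,-0.3],0],
    [[0,0,-0.5],0]
  ]
}}

```text
time: 20.25
ee_pos: [0.5485, -0.0122, 0.0954]
tcp_rot: [179.6, 0.0, 1.3]
wrist_force: [-0.1, 0.0, -2.3]
opening: 0.0389
```

```bash
python3 -c "
from h import *
go(.5687,-.276,.08,1.4); c=snap('side','s7')"
```

```text
shift [ 0.571 10.562  0.692] roll -0.019 | now [548.5 -12.2  95.4] [1.7959e+02 1.0000e-02 1.2800e+00] q [-1.  4. -4. 82. -0. 88.] t 20.25 F [-0.1  0.  -2.3] op 38.9
```

View pics/s7.png

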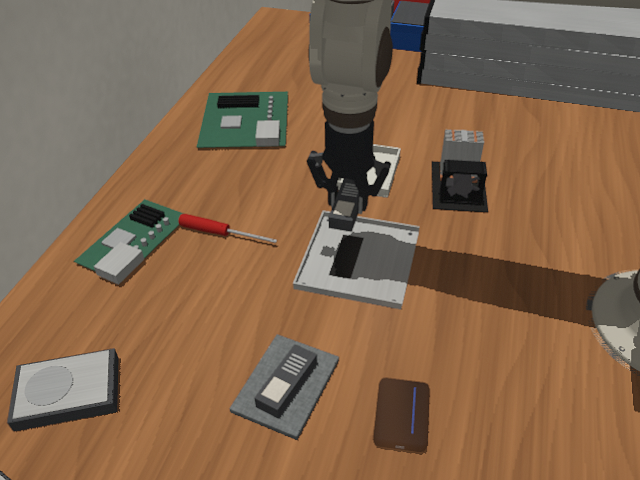

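The old module is held level at px (345,205) and the dark seat is visible at (347,257). I carry the module over to the box.

Emit:
{"fn": "arm_command", "kwargs": {
  "increments": [
    [[0.03,0.5,0],0],
    [[0.09,1.6,0],0],
    [[0.16,3.0,0],0],
    [[0.24,4.5,0],0],
    [[0.32,6.0,0],-0.02]
  ]
}}

```text
time: 20.8
ee_pos: [0.559, -0.1638, 0.0951]
tcp_rot: [179.6, 0.1, 1.4]
wrist_force: [0.9, -0.3, -1.7]
opening: 0.0389
```

```bash
python3 -c "
from h import *
go(.5687,-.276,.05,1.4)"
```

```text
shift [0.279 4.483 1.832] roll 0.003 | now [ 559.  -163.8   95.1] [1.7961e+02 1.3000e-01 1.4200e+00] q [-16.   9.   1.  83.  -0.  72.] t 20.8 F [ 0.9 -0.3 -1.7] op 38.9
```

Emit:
{"fn": "arm_command", "kwargs": {
  "increments": [
    [[0.09,1.4,0],0],
    [[0.17,2.7,0.2],0],
    [[0.24,3.8,0.6],0],
    [[0.28,4.48,1.2],0],
    [[0.28,4.48,1.8],0]
  ]
}}

```text
time: 21.3
ee_pos: [0.5679, -0.2779, 0.0483]
tcp_rot: [179.6, 0.2, 1.3]
wrist_force: [0.2, 1.0, -2.7]
opening: 0.039
```

Emit:
{"fn": "arm_command", "kwargs": {
  "increments": [
    [[0,0,0],0],
    [[0,0,0],0]
  ]
}}

```text
time: 21.5
ee_pos: [0.5671, -0.2769, 0.047]
tcp_rot: [179.7, 0.3, 1.3]
wrist_force: [-0.1, 0.1, -1.8]
opening: 0.0391
```

```bash
python3 -c "
from h import *
go(.5687,-.276,-.014,1.4);c=snap('side','s8')
a=cv2.cvtColor(c['frame'],cv2.COLOR_RGB2BGR)[60:260,280:490]
cv2.imwrite('pics/s8z.png',cv2.resize(a,(630,600),interpolation=2))"
```

```text
shift [ 0.079 -0.048  2.439] roll -0.015 | now [ 567.1 -276.9   47. ] [179.71   0.35   1.31] q [-26.  16.   5.  79.  -0.  63.] t 21.5 F [-0.1  0.1 -1.8] op 39.1
```

View pics/s8z.png

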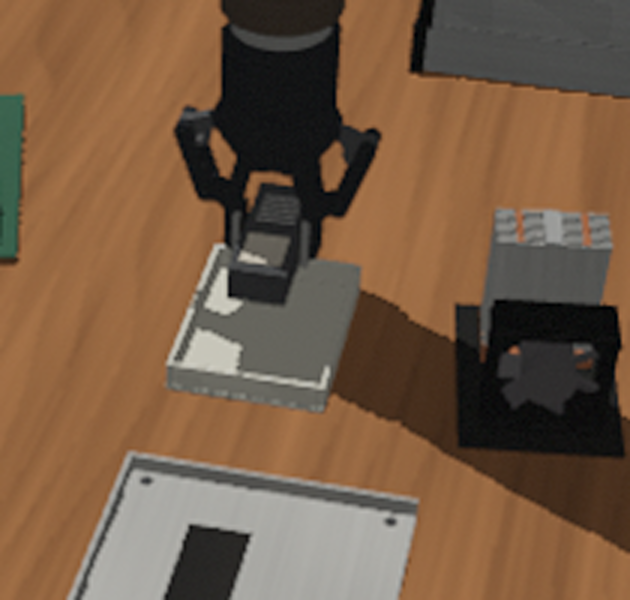

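The module is centred above the box (zoom px (265,240)). I lower it.

Emit:
{"fn": "arm_command", "kwargs": {
  "increments": [
    [[0.06,-0.03,0.5],0],
    [[0.06,-0.03,1.1],0],
    [[0.06,-0.03,1.7],0],
    [[0.06,-0.03,2.2],0],
    [[0.06,-0.03,2.4],0]
  ]
}}

```text
time: 22.05
ee_pos: [0.5679, -0.276, -0.0144]
tcp_rot: [179.7, 0.4, 1.3]
wrist_force: [-1.4, -0.1, -2.7]
opening: 0.039
```

Emit:
{"fn": "arm_command", "kwargs": {
  "increments": [
    [[0,0,0.04],0],
    [[0,0,0.1],0],
    [[0,0,0.14],0]
  ]
}}

```text
time: 22.35
ee_pos: [0.5681, -0.2762, -0.0175]
tcp_rot: [179.7, 0.4, 1.3]
wrist_force: [-0.2, -0.5, -2.0]
opening: 0.0389
```

Emit:
{"fn": "arm_command", "kwargs": {
  "increments": [
    [[0,0,0.05],0],
    [[0,0,0.08],0],
    [[0,0,0.08],0]
  ]
}}

```text
time: 22.65
ee_pos: [0.5686, -0.2764, -0.0177]
tcp_rot: [179.7, 0.3, 1.3]
wrist_force: [-4.1, 1.8, 6.4]
opening: 0.0389
```

Emit:
{"fn": "arm_command", "kwargs": {
  "increments": [
    [[0,0,0],0],
    [[0,0,0],0],
    [[0,0,0],0],
    [[0,0,0],0]
  ],
  "claw": -0.35
}}

```text
time: 23.05
ee_pos: [0.5686, -0.2764, -0.0178]
tcp_rot: [179.7, 0.3, 1.3]
wrist_force: [-0.7, -0.6, -0.3]
opening: 0.0577
```

Emit:
{"fn": "arm_command", "kwargs": {
  "increments": [
    [[0,0,-0.4],0],
    [[0,0,-1.2],0],
    [[0,0,-2.4],0],
    [[0,0,-3.6],0],
    [[0,0,-4.8],0]
  ]
}}

```text
time: 23.55
ee_pos: [0.5691, -0.2757, 0.1042]
tcp_rot: [179.7, 0.3, 1.3]
wrist_force: [0.4, 0.2, -1.1]
opening: 0.0578
```

```bash
python3 -c "
from h import *
go(.563,.2838,.11,-13.5);c=snap('side','s9');t=snap('top','t9')
print(rect(c,(325,110,410,200),.024,.05)); print(rect(c,(325,130,410,200),.015,.04))
a=cv2.cvtColor(c['frame'],cv2.COLOR_RGB2BGR)[60:260,280:490]
cv2.imwrite('pics/s9z.png',cv2.resize(a,(630,600),interpolation=2))
b=rect(t,(270,230,360,300),-.01,.02,lambda X,f:f.sum(2)<180);print('seat top',b)
b=rect(c,(315,225,375,285),-.01,.02,lambda X,f:f.sum(2)<130);print('seat side',b)
"
```

```text
shift [  0.275 -22.379  -0.364] roll 2.472 | now [ 569.1 -275.7  104.2] [179.66   0.25   1.33] q [-26.  16.  11.  85.  -0.  63.] t 23.55 F [ 0.4  0.2 -1.1] op 57.8
([568.1, -274.4, 41.6, 113.5, 0.6], 29.2, 617)
([568.2, -276.2, 110.3, 161.5, 1.4], 24.2, 1250)
seat top ([549.8, -13.0, 37.7, 107.0, 0.1], 3.6, 1034)
seat side ([550.2, -16.2, 38.7, 111.1, 1.1], 3.5, 846)
```

View pics/s9z.png

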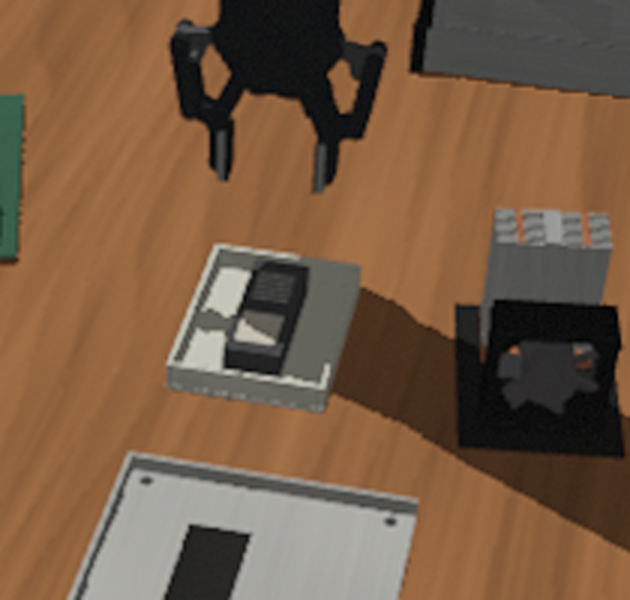

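The old module lies flat in the box (top at z 29 mm, as it should be). Next the spare module on the pad.

Emit:
{"fn": "arm_command", "kwargs": {
  "increments": [
    [[0,-0.9,0],0.5],
    [[0.05,-2.5,0],1],
    [[0.1,-4.2,0],1.6],
    [[0.12,-5.9,0],2.2],
    [[0.15,-7.6,0],2.47]
  ]
}}

```text
time: 24.15
ee_pos: [0.57, -0.0851, 0.1063]
tcp_rot: [179.5, -0.2, -13.6]
wrist_force: [0.3, 0.2, -0.3]
opening: 0.0578
```

```bash
python3 -c "
from h import *
go(.563,.2838,.10,-13.5)"
```

```text
shift [ -3.755 -14.275   0.121] roll -0.024 | now [570.  -85.1 106.3] [179.53  -0.24 -13.64] q [-8.  8.  1. 84. -0. 95.] t 24.15 F [ 0.3  0.2 -0.3] op 57.8
```

Emit:
{"fn": "arm_command", "kwargs": {
  "increments": [
    [[-0.45,-1.7,0],0],
    [[-0.9,-3.4,0],0],
    [[-1.35,-5.1,0],0],
    [[-1.8,-6.8,0],0],
    [[-2.25,-8.5,0.1],0]
  ]
}}

```text
time: 24.65
ee_pos: [0.5653, 0.1364, 0.1023]
tcp_rot: [179.5, -0.3, -13.6]
wrist_force: [0.6, 0.4, -0.8]
opening: 0.0575
```

```bash
python3 -c "
from h import *
go(.563,.2838,.10,-13.5)"
```

```text
shift [-1.479 -5.707  0.039] roll -0.023 | now [565.3 136.4 102.3] [179.55  -0.28 -13.64] q [ 14.   8.   2.  83.  -1. 117.] t 24.65 F [ 0.6  0.4 -0.8] op 57.5
```

Emit:
{"fn": "arm_command", "kwargs": {
  "increments": [
    [[-0.45,-1.7,0],0],
    [[-0.85,-3.3,0],0],
    [[-1.2,-4.7,0],0],
    [[-1.48,-5.7,0],0],
    [[-1.48,-5.7,0],0]
  ]
}}

```text
time: 25.15
ee_pos: [0.5622, 0.2866, 0.1004]
tcp_rot: [179.6, -0.2, -13.4]
wrist_force: [-0.3, 0.1, 0.4]
opening: 0.0575
```

Emit:
{"fn": "arm_command", "kwargs": {
  "increments": [
    [[0,0,0],0],
    [[0,0,0],0]
  ]
}}

```text
time: 25.35
ee_pos: [0.5622, 0.2861, 0.1003]
tcp_rot: [179.5, -0.2, -13.5]
wrist_force: [0.6, 0.3, 0.4]
opening: 0.0578
```

```bash
python3 -c "
from h import *
go(.563,.2838,.03,-13.5)"
```

```text
shift [0.042 0.057 2.813] roll 0.006 | now [562.2 286.1 100.3] [179.54  -0.23 -13.46] q [ 27.  15.  10.  85.  -1. 131.] t 25.35 F [0.6 0.3 0.4] op 57.8
```

Emit:
{"fn": "arm_command", "kwargs": {
  "increments": [
    [[0.04,0.06,0.7],0],
    [[0.04,0.06,1.5],0],
    [[0.04,0.06,2.2],0],
    [[0.04,0.06,2.8],0],
    [[0.04,0.06,2.8],0]
  ]
}}

```text
time: 25.85
ee_pos: [0.5619, 0.2823, 0.0281]
tcp_rot: [179.4, -0.1, -13.5]
wrist_force: [0.1, -0.0, 0.4]
opening: 0.0577
```

```bash
python3 -c "
from h import *
go(.563,.2838,-.009,-13.5);c=snap('side','s10')
a=cv2.cvtColor(c['frame'],cv2.COLOR_RGB2BGR)[250:450,200:410]
cv2.imwrite('pics/s10z.png',cv2.resize(a,(630,600),interpolation=2))"
```

```text
shift [ 0.025 -0.084  1.483] roll -0.004 | now [561.9 282.3  28.1] [ 1.794e+02 -8.000e-02 -1.353e+01] q [ 27.  16.   3.  77.  -1. 130.] t 25.85 F [ 0.1 -0.   0.4] op 57.7
```

View pics/s10z.png

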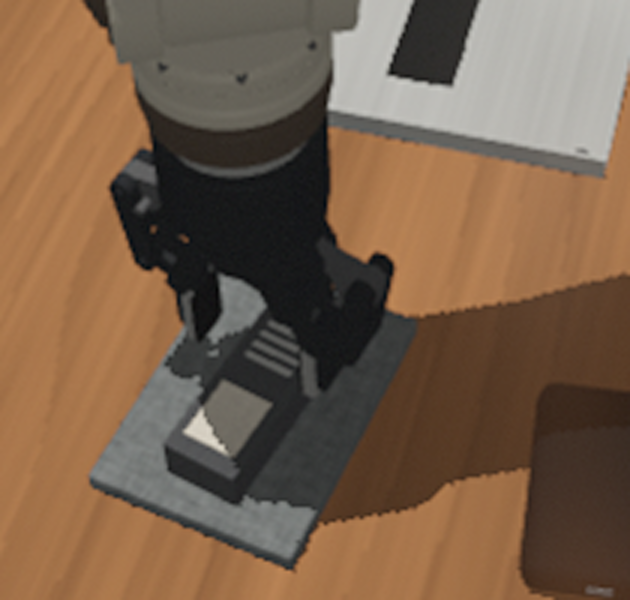

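The fingers straddle the spare (zoom px (250,350)). I lower to the same grip depth as for the old module.

Emit:
{"fn": "arm_command", "kwargs": {
  "increments": [
    [[0.03,-0.05,0.4],0],
    [[0.03,-0.06,0.8],0],
    [[0.03,-0.06,1.2],0],
    [[0.03,-0.06,1.48],0],
    [[0.03,-0.06,1.48],0]
  ]
}}

```text
time: 26.4
ee_pos: [0.5628, 0.2834, -0.0089]
tcp_rot: [179.4, -0.1, -13.5]
wrist_force: [-0.3, -0.4, -0.3]
opening: 0.0573
```

```bash
python3 -c "
from h import *
go(.563,.2838,-.009,-13.5)"
```

```text
shift [ 0.003 -0.016  0.003] roll -0.001 | now [562.8 283.4  -8.9] [ 1.7939e+02 -6.0000e-02 -1.3510e+01] q [ 27.  18.   0.  73.  -1. 130.] t 26.4 F [-0.3 -0.4 -0.3] op 57.3
```

Emit:
{"fn": "arm_command", "kwargs": {
  "increments": [
    [[0,0,0],0],
    [[0,0,0],0],
    [[0,0,0],0],
    [[0,0,0],0],
    [[0,0,0],0]
  ],
  "claw": 1,
  "force": 60
}}

```text
time: 26.9
ee_pos: [0.5629, 0.2835, -0.0087]
tcp_rot: [179.4, -0.1, -13.5]
wrist_force: [-0.1, -0.2, 0.6]
opening: 0.0386
```

Emit:
{"fn": "arm_command", "kwargs": {
  "increments": [
    [[0,0,0],0],
    [[0,0,0],0]
  ]
}}

```text
time: 27.1
ee_pos: [0.563, 0.2835, -0.0086]
tcp_rot: [179.4, -0.1, -13.5]
wrist_force: [-0.1, 0.0, -0.1]
opening: 0.0385
```

Emit:
{"fn": "arm_command", "kwargs": {
  "increments": [
    [[0,0,-0.3],0],
    [[0,0,-1.0],0],
    [[0,0,-2.0],0],
    [[0,0,-3.1],0],
    [[0,0,-4.0],0]
  ]
}}

```text
time: 27.6
ee_pos: [0.5631, 0.2846, 0.0931]
tcp_rot: [179.4, -0.1, -13.5]
wrist_force: [0.5, 0.4, -3.4]
opening: 0.0387
```

Emit:
{"fn": "arm_command", "kwargs": {
  "increments": [
    [[0,0,-0.1],0],
    [[0,0,-0.1],0]
  ]
}}

```text
time: 27.8
ee_pos: [0.5634, 0.2847, 0.096]
tcp_rot: [179.5, -0.1, -13.5]
wrist_force: [-1.2, -0.3, -4.2]
opening: 0.039
```

```bash
python3 -c "
from h import *
go(.5488,-.013,.08,1.3); c=snap('side','s11'); X=world(c)"
```

```text
shift [ 2.213 11.708  0.755] roll -2.468 | now [563.4 284.7  96. ] [ 1.7947e+02 -1.5000e-01 -1.3510e+01] q [ 27.  16.  10.  84.  -1. 131.] t 27.8 F [-1.2 -0.3 -4.2] op 39.0
```

View pics/s11.png

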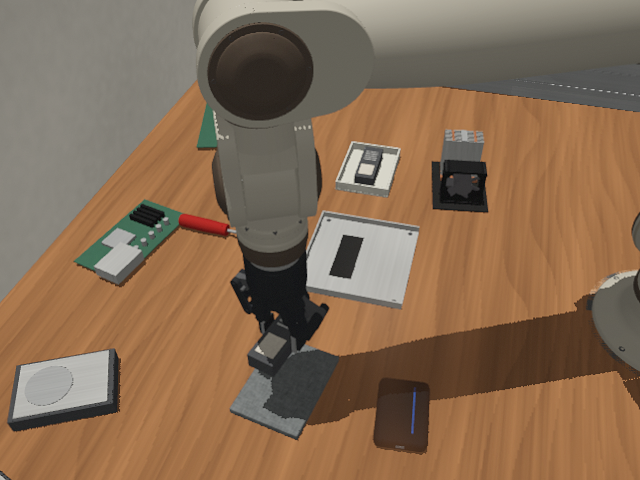

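The spare is held level at px (270,345) and the seat is clear at (347,257). I carry it to the tray.

Emit:
{"fn": "arm_command", "kwargs": {
  "increments": [
    [[0.1,0.5,0],-0.3],
    [[0.3,1.6,0],-0.8],
    [[0.57,3.0,0],-1.4],
    [[0.85,4.5,0],-2.0],
    [[1.13,6.0,0],-2.47]
  ]
}}

```text
time: 28.35
ee_pos: [0.5541, 0.1306, 0.0943]
tcp_rot: [179.4, 0.2, 1.5]
wrist_force: [0.8, -0.4, -3.5]
opening: 0.0387
```

```bash
python3 -c "
from h import *
go(.5488,-.013,.07,1.3)"
```

```text
shift [-0.359  5.724  1.036] roll 0.032 | now [554.1 130.6  94.3] [179.36   0.25   1.49] q [ 14.   7.  -0.  83.  -1. 102.] t 28.35 F [ 0.8 -0.4 -3.5] op 38.7
```

Emit:
{"fn": "arm_command", "kwargs": {
  "increments": [
    [[-0.1,1.6,0],0.03],
    [[-0.2,3.2,0],0.03],
    [[-0.29,4.6,0.2],0.03],
    [[-0.36,5.7,0.6],0.03],
    [[-0.36,5.72,1.0],0.03]
  ]
}}

```text
time: 28.85
ee_pos: [0.5476, -0.0159, 0.0689]
tcp_rot: [179.3, 0.4, 1.1]
wrist_force: [0.0, 0.6, -4.0]
opening: 0.0395
```

Emit:
{"fn": "arm_command", "kwargs": {
  "increments": [
    [[0,0,0],0],
    [[0,0,0],0]
  ]
}}

```text
time: 29.05
ee_pos: [0.5468, -0.0156, 0.0677]
tcp_rot: [179.3, 0.5, 1.1]
wrist_force: [-0.4, 0.4, -2.5]
opening: 0.0389
```

```bash
python3 -c "
from h import *
go(.5488,-.013,-.014,1.3)"
```

```text
shift [ 0.11  -0.141  3.264] roll -0.031 | now [546.8 -15.6  67.7] [179.33   0.51   1.12] q [-1.  5. -6. 80. -1. 88.] t 29.05 F [-0.4  0.4 -2.5] op 38.9
```

Emit:
{"fn": "arm_command", "kwargs": {
  "increments": [
    [[0.1,-0.13,0.7],-0.03],
    [[0.1,-0.13,1.5],-0.03],
    [[0.1,-0.13,2.3],-0.03],
    [[0.1,-0.13,3.0],-0.03],
    [[0.1,-0.13,3.2],-0.03]
  ]
}}

```text
time: 29.55
ee_pos: [0.5474, -0.0122, -0.0143]
tcp_rot: [179.3, 0.7, 1.4]
wrist_force: [-0.4, 0.0, -3.5]
opening: 0.039
```

```bash
python3 -c "
from h import *
go(.5488,-.013,-.0185,1.3)"
```

```text
shift [0.056 0.03  0.169] roll 0.013 | now [547.4 -12.2 -14.3] [179.35   0.68   1.38] q [ -1.   7. -13.  71.  -1.  88.] t 29.55 F [-0.4  0.  -3.5] op 39.0
```

Emit:
{"fn": "arm_command", "kwargs": {
  "increments": [
    [[0.03,0.03,0.06],0],
    [[0.03,0.03,0.12],0],
    [[0.03,0.03,0.16],0],
    [[0.03,0.03,0.16],0]
  ]
}}

```text
time: 29.95
ee_pos: [0.5487, -0.0129, -0.0175]
tcp_rot: [179.3, 0.6, 1.4]
wrist_force: [0.9, -0.4, -2.2]
opening: 0.039
```

Emit:
{"fn": "arm_command", "kwargs": {
  "increments": [
    [[0,0,0.04],0],
    [[0,0,0.06],0],
    [[0,0,0.06],0]
  ]
}}

```text
time: 30.25
ee_pos: [0.549, -0.0129, -0.0176]
tcp_rot: [179.4, 0.5, 1.4]
wrist_force: [-4.8, 0.7, 6.6]
opening: 0.0386
```

Emit:
{"fn": "arm_command", "kwargs": {
  "increments": [
    [[0,0,0],0],
    [[0,0,0],0],
    [[0,0,0],0],
    [[0,0,0],0]
  ],
  "claw": -0.4
}}

```text
time: 30.65
ee_pos: [0.5491, -0.013, -0.0176]
tcp_rot: [179.3, 0.5, 1.4]
wrist_force: [0.3, 0.6, -0.2]
opening: 0.0593
```

Emit:
{"fn": "arm_command", "kwargs": {
  "increments": [
    [[0,0,-0.4],0],
    [[0,0,-1.2],0],
    [[0,0,-2.6],0],
    [[0,0,-4.2],0],
    [[0,0,-5.8],0]
  ]
}}

```text
time: 31.15
ee_pos: [0.5501, -0.0113, 0.1295]
tcp_rot: [179.3, 0.5, 1.4]
wrist_force: [1.2, -0.2, -0.2]
opening: 0.0593
```

Emit:
{"fn": "arm_command", "kwargs": {
  "increments": [
    [[0,0.5,-0.7],-1.2],
    [[0,1.5,-1.4],-2.6],
    [[0,2.8,-1.8],-4.0],
    [[0,4.2,-1.8],-5.4],
    [[0,5.6,-1.8],-6.8]
  ]
}}

```text
time: 31.65
ee_pos: [0.554, -0.1519, 0.1775]
tcp_rot: [179.8, 0.8, 42.6]
wrist_force: [0.4, -0.1, -0.2]
opening: 0.0598
```

```bash
python3 -c "
from h import *
go(.3714,-.2357,.19,99.7);c=snap('side','s12');t=snap('top','t12')
print('new',rect(t,(270,240,350,285),.022,.04),rect(c,(325,220,370,285),.022,.04))
print('fan',rect(t,(350,260,520,420),.07,.088))
b=cv2.cvtColor(t['frame'],cv2.COLOR_RGB2BGR); cv2.imwrite('pics/t12.png',b)
"
```

```text
shift [-7.653 -2.47  -0.407] roll -9.524 | now [ 554.  -151.9  177.5] [179.77   0.77  42.55] q [-15.   8.  10.  92.  -1.  33.] t 31.65 F [ 0.4 -0.1 -0.2] op 59.8
new ([549.4, -12.3, 40.1, 110.1, 1.3], 28.3, 1194) ([548.5, -12.1, 40.7, 114.7, 1.8], 28.1, 1006)
fan None
```

View pics/t12.png

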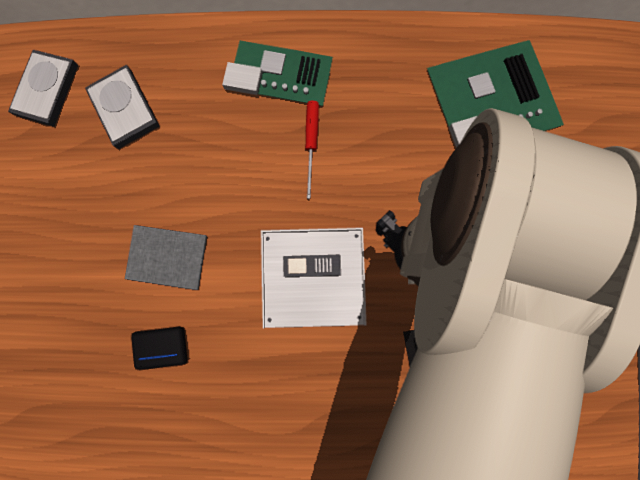

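View pics/s12.png

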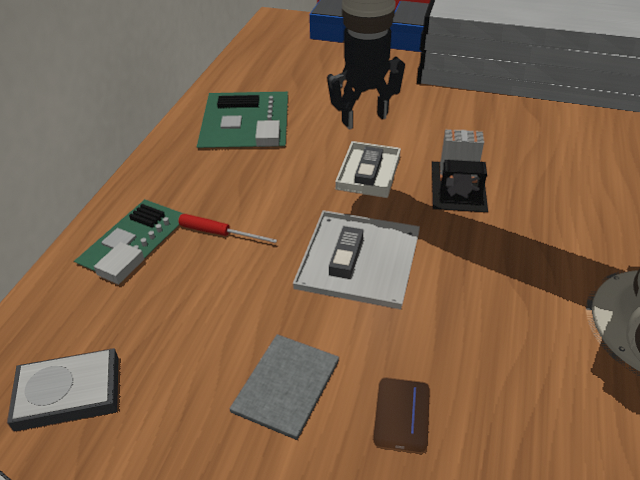

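The spare is on the seat at (549, -12) mm, yaw 1.3°, against (548, -12), 1.3° for the old one, with the label end the same way. Next the heat sink comes back.

```bash
python3 -c "
from h import *
go(.3855,-.3187,.16,100.2)"
```

```text
shift [-9.396  0.333  0.805] roll -9.642 | now [ 553.7 -154.1  176.6] [179.8    0.84  42.35] q [-15.   8.  10.  92.  -1.  33.] t 31.75 F [-0.4 -0.6  0.1] op 59.5
```

Emit:
{"fn": "arm_command", "kwargs": {
  "increments": [
    [[-1.2,0.05,0],-1.3],
    [[-2.5,0.1,0],-2.7],
    [[-3.9,0.15,0],-4.1],
    [[-5.3,0.2,0],-5.5],
    [[-6.6,0.24,0],-6.9]
  ]
}}

```text
time: 32.25
ee_pos: [0.4348, -0.27, 0.1798]
tcp_rot: [-179.6, 0.8, 84.0]
wrist_force: [0.7, 0.2, -0.0]
opening: 0.0597
```

```bash
python3 -c "
from h import *
go(.3855,-.3187,.16,100.2)"
```

```text
shift [-2.132 -1.753  0.832] roll -2.696 | now [ 434.8 -270.   179.8] [-179.63    0.77   84.02] q [-31.  -1.   1.  92.  -1. -25.] t 32.25 F [ 0.7  0.2 -0. ] op 59.7
```

Emit:
{"fn": "arm_command", "kwargs": {
  "increments": [
    [[-0.8,-0.7,0],-1.3],
    [[-1.6,-1.35,0.2],-2.7],
    [[-2.13,-1.75,0.4],-2.7],
    [[-2.13,-1.75,0.6],-2.7],
    [[-2.13,-1.75,0.8],-2.7]
  ]
}}

```text
time: 32.75
ee_pos: [0.3858, -0.3183, 0.161]
tcp_rot: [-179.5, 0.6, 100.1]
wrist_force: [0.9, 0.3, 0.1]
opening: 0.0598
```

Emit:
{"fn": "arm_command", "kwargs": {
  "increments": [
    [[0,0,0],0],
    [[0,0,0],0]
  ]
}}

```text
time: 32.95
ee_pos: [0.3863, -0.3176, 0.161]
tcp_rot: [-179.5, 0.6, 100.1]
wrist_force: [-0.3, 1.1, -0.4]
opening: 0.0596
```

```bash
python3 -c "
from h import *
go(.3855,-.3187,.09,100.2); c=snap('side','s13')
a=cv2.cvtColor(c['frame'],cv2.COLOR_RGB2BGR)[40:240,380:590]
cv2.imwrite('pics/s13z.png',cv2.resize(a,(630,600),interpolation=2))"
```

```text
shift [-0.005 -0.014  2.841] roll -0.01 | now [ 386.3 -317.6  161. ] [-179.46    0.64  100.14] q [-39.  -3.  -3.  89.  -1. -49.] t 32.95 F [-0.3  1.1 -0.4] op 59.6
```

View pics/s13z.png

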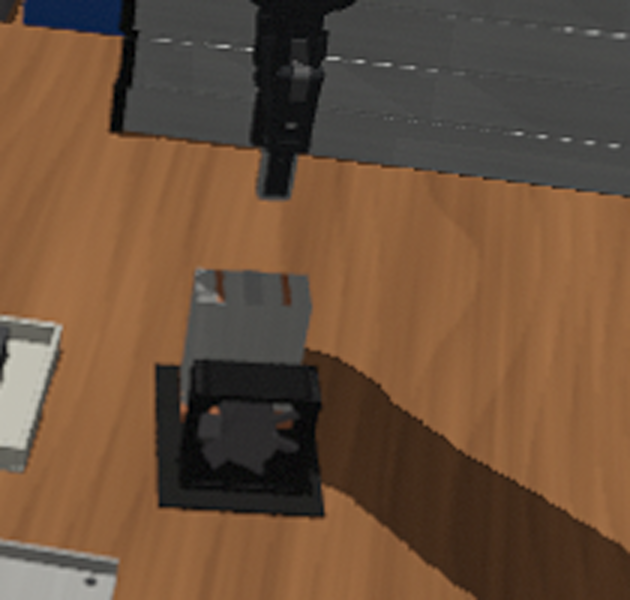

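The gripper is over the heat sink (zoom px (280,180)) with both objects still upright. I descend.

Emit:
{"fn": "arm_command", "kwargs": {
  "increments": [
    [[0,-0.01,0.7],0],
    [[0,-0.01,1.5],0],
    [[0,-0.01,2.2],0],
    [[0,-0.01,2.8],0],
    [[0,-0.01,2.8],0]
  ]
}}

```text
time: 33.5
ee_pos: [0.3851, -0.3179, 0.0893]
tcp_rot: [-179.4, 0.5, 100.2]
wrist_force: [-0.4, -0.3, 0.2]
opening: 0.0598
```

```bash
python3 -c "
from h import *
go(.3855,-.3187,.036,100.2)"
```

```text
shift [-0.017  0.035  2.132] roll -0.004 | now [ 385.1 -317.9   89.3] [-179.36    0.52  100.17] q [-39.  -3. -11.  82.  -1. -49.] t 33.5 F [-0.4 -0.3  0.2] op 59.8
```

Emit:
{"fn": "arm_command", "kwargs": {
  "increments": [
    [[-0.01,0.03,0.5],0],
    [[-0.02,0.03,1.1],0],
    [[-0.02,0.03,1.7],0],
    [[-0.02,0.03,2.13],0],
    [[-0.02,0.03,2.13],0]
  ]
}}

```text
time: 34.0
ee_pos: [0.3845, -0.3181, 0.034]
tcp_rot: [-179.3, 0.4, 100.2]
wrist_force: [-0.2, -0.6, 0.3]
opening: 0.0598
```

```bash
python3 -c "
from h import *
go(.3855,-.3187,.036,100.2)"
```

```text
shift [-0.031  0.036 -0.08 ] roll -0.006 | now [ 384.5 -318.1   34. ] [-179.25    0.39  100.17] q [-39.  -1. -16.  76.  -1. -49.] t 34.0 F [-0.2 -0.6  0.3] op 59.8
```

Emit:
{"fn": "arm_command", "kwargs": {
  "increments": [
    [[0,0,0],0],
    [[0,0,0],0],
    [[0,0,0],0],
    [[0,0,0],0],
    [[0,0,0],0]
  ],
  "claw": 1,
  "force": 50
}}

```text
time: 34.5
ee_pos: [0.3846, -0.3182, 0.0342]
tcp_rot: [-179.3, 0.4, 100.2]
wrist_force: [-0.3, -0.4, -1.2]
opening: 0.0393
```

Emit:
{"fn": "arm_command", "kwargs": {
  "increments": [
    [[0,0,0],0],
    [[0,0,0],0]
  ]
}}

```text
time: 34.7
ee_pos: [0.3845, -0.3182, 0.0342]
tcp_rot: [-179.3, 0.4, 100.2]
wrist_force: [0.3, -0.6, -2.8]
opening: 0.0394
```

Emit:
{"fn": "arm_command", "kwargs": {
  "increments": [
    [[0,0,-0.3],0],
    [[0,0,-1.0],0],
    [[0,0,-2.0],0],
    [[0,0,-3.2],0],
    [[0,0,-4.4],0]
  ]
}}

```text
time: 35.2
ee_pos: [0.3856, -0.3169, 0.1456]
tcp_rot: [-179.2, 0.4, 100.2]
wrist_force: [0.2, 0.0, -3.2]
opening: 0.0393
```

Emit:
{"fn": "arm_command", "kwargs": {
  "increments": [
    [[0,0,-0.4],0],
    [[0,0,-0.8],0],
    [[0,0,-0.8],0]
  ]
}}

```text
time: 35.5
ee_pos: [0.386, -0.3169, 0.166]
tcp_rot: [-179.3, 0.4, 100.2]
wrist_force: [-0.3, 0.0, -3.6]
opening: 0.0396
```

```bash
python3 -c "
from h import *
go(.4795,-.0605,.15,90.7);snap('side','s14')"
```

```text
shift [9.437 5.499 0.5  ] roll 1.579 | now [ 386.  -316.9  166. ] [-179.27    0.42  100.17] q [-39.  -2.  -2.  90.  -1. -49.] t 35.5 F [-0.3  0.  -3.6] op 39.6
```

View pics/s14.png

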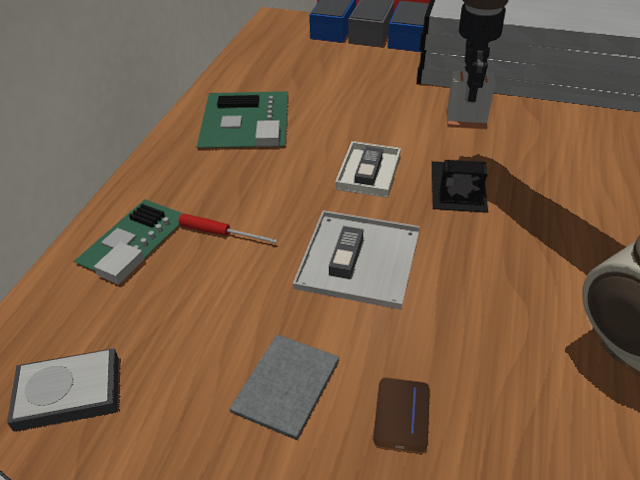

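The heat sink is held upright at px (470,100), high above the fan. I carry it to the tray.

Emit:
{"fn": "arm_command", "kwargs": {
  "increments": [
    [[0.5,0.3,0],0.2],
    [[1.5,0.87,0],0.5],
    [[2.8,1.63,0],0.9],
    [[4.2,2.45,0],1.3],
    [[5.6,3.26,0],1.58]
  ]
}}

```text
time: 36.05
ee_pos: [0.4409, -0.163, 0.1613]
tcp_rot: [-179.2, 0.4, 90.6]
wrist_force: [2.0, -0.9, -3.2]
opening: 0.0399
```

```bash
python3 -c "
from h import *
go(.4795,-.0605,.15,90.7)"
```

```text
shift [4.088 1.591 0.396] roll -0.024 | now [ 440.9 -163.   161.3] [-179.18    0.44   90.56] q [-20.  -6.  -6.  90.  -1. -20.] t 36.05 F [ 2.  -0.9 -3.2] op 39.9
```

Emit:
{"fn": "arm_command", "kwargs": {
  "increments": [
    [[1.3,0.5,0.1],0],
    [[2.5,0.97,0.2],0],
    [[3.5,1.36,0.4],0],
    [[4.09,1.59,0.4],0],
    [[4.09,1.59,0.4],0]
  ]
}}

```text
time: 36.55
ee_pos: [0.4792, -0.0587, 0.148]
tcp_rot: [-179.0, 0.4, 90.7]
wrist_force: [-0.4, -0.1, -3.5]
opening: 0.0394
```

Emit:
{"fn": "arm_command", "kwargs": {
  "increments": [
    [[0,0,0],0],
    [[0,0,0],0]
  ]
}}

```text
time: 36.75
ee_pos: [0.4786, -0.0591, 0.1471]
tcp_rot: [-178.9, 0.4, 90.7]
wrist_force: [-0.1, -0.7, -3.3]
opening: 0.0395
```

```bash
python3 -c "
from h import *
go(.4795,-.0605,.05,90.7)"
```

```text
shift [-0.03   0.106  3.882] roll -0.003 | now [478.6 -59.1 147.1] [-178.93    0.39   90.68] q [-7. -4. -6. 89. -1. -7.] t 36.75 F [-0.1 -0.7 -3.3] op 39.5
```

Emit:
{"fn": "arm_command", "kwargs": {
  "increments": [
    [[-0.03,0.1,0.7],0],
    [[-0.03,0.1,1.6],0],
    [[-0.03,0.1,2.6],0],
    [[-0.03,0.1,3.5],0],
    [[-0.03,0.1,3.88],0]
  ]
}}

```text
time: 37.25
ee_pos: [0.4778, -0.0611, 0.0478]
tcp_rot: [-178.8, 0.4, 90.6]
wrist_force: [0.1, 0.2, -3.6]
opening: 0.0394
```

```bash
python3 -c "
from h import *
go(.4795,-.0605,.036,90.7)"
```

```text
shift [0.028 0.078 0.468] roll -0.015 | now [477.8 -61.1  47.8] [-178.76    0.37   90.61] q [ -7.  -3. -16.  78.  -1.  -8.] t 37.25 F [ 0.1  0.2 -3.6] op 39.4
```

Emit:
{"fn": "arm_command", "kwargs": {
  "increments": [
    [[0.02,0.06,0.2],-0.01],
    [[0.02,0.06,0.4],-0.01],
    [[0.02,0.06,0.47],-0.01],
    [[0.02,0.06,0.47],-0.01]
  ]
}}

```text
time: 37.65
ee_pos: [0.4794, -0.0608, 0.0365]
tcp_rot: [-178.8, 0.4, 90.7]
wrist_force: [0.1, 0.4, -4.0]
opening: 0.0393
```

```bash
python3 -c "
from h import *
go(.4795,-.0605,.0335,90.7)"
```

```text
shift [0.013 0.007 0.118] roll -0.005 | now [479.4 -60.8  36.5] [-178.8     0.38   90.67] q [ -7.  -3. -17.  77.  -1.  -8.] t 37.65 F [ 0.1  0.4 -4. ] op 39.3
```

Emit:
{"fn": "arm_command", "kwargs": {
  "increments": [
    [[0,0,0.06],0],
    [[0,0,0.12],0],
    [[0,0,0.14],0],
    [[0,0,0.14],0]
  ]
}}

```text
time: 38.05
ee_pos: [0.4796, -0.0608, 0.0334]
tcp_rot: [-178.8, 0.4, 90.7]
wrist_force: [-1.6, -1.0, -0.7]
opening: 0.0392
```

Emit:
{"fn": "arm_command", "kwargs": {
  "increments": [
    [[0,0,0.03],0],
    [[0,0,0.05],0],
    [[0,0,0.05],0]
  ]
}}

```text
time: 38.35
ee_pos: [0.4796, -0.0609, 0.0333]
tcp_rot: [-178.9, 0.4, 90.7]
wrist_force: [-4.0, -0.8, 9.1]
opening: 0.0397
```

Emit:
{"fn": "arm_command", "kwargs": {
  "increments": [
    [[0,0,0],0],
    [[0,0,0],0],
    [[0,0,0],0],
    [[0,0,0],0]
  ],
  "claw": -0.4
}}

```text
time: 38.75
ee_pos: [0.4796, -0.0609, 0.0332]
tcp_rot: [-178.9, 0.4, 90.7]
wrist_force: [-0.6, 0.1, 0.4]
opening: 0.0603
```

Emit:
{"fn": "arm_command", "kwargs": {
  "increments": [
    [[0,0,-0.5],0],
    [[0,0,-1.5],0],
    [[0,0,-3.0],0],
    [[0,0,-4.6],0],
    [[0,0,-6.2],0]
  ]
}}

```text
time: 39.25
ee_pos: [0.4824, -0.0597, 0.1906]
tcp_rot: [-178.9, 0.4, 90.7]
wrist_force: [1.5, -0.3, 0.7]
opening: 0.0596
```

```bash
python3 -c "
from h import *
go(.3714,-.2357,.18,99.7)"
```

```text
shift [-6.983 -4.513  0.558] roll -1.504 | now [482.4 -59.7 190.6] [-178.91    0.39   90.67] q [-7. -3. -0. 94. -1. -7.] t 39.25 F [ 1.5 -0.3  0.7] op 59.6
```

Emit:
{"fn": "arm_command", "kwargs": {
  "increments": [
    [[-1.0,-0.65,0],-0.4],
    [[-2.5,-1.6,0],-0.9],
    [[-4.0,-2.6,0],-1.5],
    [[-5.4,-3.5,0],-1.5],
    [[-6.5,-4.2,0.2],-1.5]
  ]
}}

```text
time: 39.75
ee_pos: [0.3782, -0.2251, 0.1904]
tcp_rot: [-179.0, 0.3, 99.6]
wrist_force: [0.9, -0.2, -0.5]
opening: 0.0593
```

```bash
python3 -c "
from h import *
go(.3714,-.2357,.12,99.7); t=snap('top','t15'); c=snap('side','s15')
print('hs',rect(t,(312,260,365,335),.085,.11),rect(c,(345,190,425,300),.09,.11))
print('hs whole',rect(t,(312,260,365,335),.010,.2))
"
```

```text
shift [-0.357 -0.288  2.823] roll -0.01 | now [ 378.2 -225.1  190.4] [-178.96    0.31   99.64] q [-30. -10.  -6.  94.  -1. -40.] t 39.75 F [ 0.9 -0.2 -0.5] op 59.3
hs ([479.6, -61.0, 75.2, 40.3, 0.0], 97.1, 723) ([479.4, -61.0, 74.5, 46.0, 0.2], 96.3, 756)
hs whole ([478.8, -61.3, 58.7, 76.5, 89.5], 94.7, 1233)
```

View pics/s15.png

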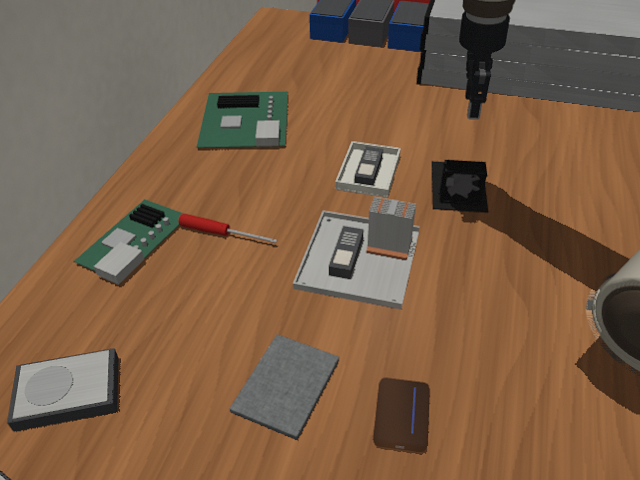

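The heat sink is back at (479.5, -61), within about 1 mm of its start, and upright. Now the fan.

Emit:
{"fn": "arm_command", "kwargs": {
  "increments": [
    [[-0.36,-0.29,0.5],0],
    [[-0.36,-0.29,1.2],0],
    [[-0.36,-0.29,2.0],0],
    [[-0.36,-0.29,2.8],0],
    [[-0.36,-0.29,2.8],0]
  ]
}}

```text
time: 40.35
ee_pos: [0.3698, -0.2354, 0.118]
tcp_rot: [-178.7, 0.1, 99.5]
wrist_force: [-0.0, -0.3, -0.4]
opening: 0.0595
```

Emit:
{"fn": "arm_command", "kwargs": {
  "increments": [
    [[0,0,0],0],
    [[0,0,0],0]
  ]
}}

```text
time: 40.55
ee_pos: [0.3704, -0.2353, 0.1193]
tcp_rot: [-178.8, 0.2, 99.5]
wrist_force: [0.2, -0.2, 0.0]
opening: 0.0598
```

```bash
python3 -c "
from h import *
go(.3714,-.2357,.024,99.7)"
```

```text
shift [-0.009  0.118  3.809] roll -0.034 | now [ 370.4 -235.3  119.3] [-178.79    0.19   99.5 ] q [-32. -10. -15.  86.  -1. -41.] t 40.55 F [ 0.2 -0.2  0. ] op 59.8
```

Emit:
{"fn": "arm_command", "kwargs": {
  "increments": [
    [[-0.01,0.12,0.7],-0.03],
    [[-0.01,0.12,1.6],-0.03],
    [[-0.01,0.12,2.5],-0.03],
    [[-0.01,0.12,3.3],-0.03],
    [[-0.01,0.12,3.8],-0.03]
  ]
}}

```text
time: 41.05
ee_pos: [0.3716, -0.2356, 0.0239]
tcp_rot: [-178.8, 0.2, 99.7]
wrist_force: [0.7, 0.4, 1.2]
opening: 0.06
```

Emit:
{"fn": "arm_command", "kwargs": {
  "increments": [
    [[0,0,0],0],
    [[0,0,0],0]
  ]
}}

```text
time: 41.25
ee_pos: [0.372, -0.2358, 0.0248]
tcp_rot: [-178.8, 0.2, 99.7]
wrist_force: [0.3, -0.8, -0.1]
opening: 0.0602
```

```bash
python3 -c "
from h import *
go(.3714,-.2357,.024,99.7)"
```

```text
shift [ 0.009 -0.023  0.032] roll -0.003 | now [ 372.  -235.8   24.8] [-178.83    0.21   99.68] q [-32.  -9. -24.  76.  -1. -41.] t 41.25 F [ 0.3 -0.8 -0.1] op 60.2
```

Emit:
{"fn": "arm_command", "kwargs": {
  "increments": [
    [[0,-0.02,0],0],
    [[0,-0.02,0],0],
    [[0,-0.02,0],0],
    [[0,-0.02,0],0],
    [[0,-0.02,0],0]
  ],
  "claw": 1,
  "force": 50
}}

```text
time: 41.75
ee_pos: [0.3723, -0.2363, 0.0263]
tcp_rot: [-178.9, 0.3, 99.7]
wrist_force: [-0.1, 0.9, 6.2]
opening: 0.0374
```

Emit:
{"fn": "arm_command", "kwargs": {
  "increments": [
    [[0,0,0],0],
    [[0,0,0],0]
  ]
}}

```text
time: 41.95
ee_pos: [0.3724, -0.2364, 0.0264]
tcp_rot: [-178.9, 0.3, 99.7]
wrist_force: [-0.3, 0.1, -2.6]
opening: 0.0376
```

Emit:
{"fn": "arm_command", "kwargs": {
  "increments": [
    [[0,0,-0.3],0],
    [[0,0,-1.0],0],
    [[0,0,-2.0],0],
    [[0,0,-3.3],0],
    [[0,0,-4.6],0]
  ]
}}

```text
time: 42.45
ee_pos: [0.374, -0.2352, 0.1427]
tcp_rot: [-178.9, 0.3, 99.7]
wrist_force: [1.0, -0.5, -3.4]
opening: 0.0376
```

Emit:
{"fn": "arm_command", "kwargs": {
  "increments": [
    [[0,0,-0.6],0],
    [[0,0,-1.4],0],
    [[0,0,-1.6],0]
  ]
}}

```text
time: 42.75
ee_pos: [0.3753, -0.2352, 0.1851]
tcp_rot: [-179.0, 0.4, 99.7]
wrist_force: [-0.7, -0.1, -3.9]
opening: 0.0373
```

```bash
python3 -c "
from h import *
go(.4804,.0301,.17,90.2);snap('side','s16')"
```

```text
shift [9.758 5.936 0.436] roll 1.581 | now [ 375.3 -235.2  185.1] [-179.04    0.39   99.69] q [-31. -10.  -7.  93.  -1. -41.] t 42.75 F [-0.7 -0.1 -3.9] op 37.3
```

View pics/s16.png

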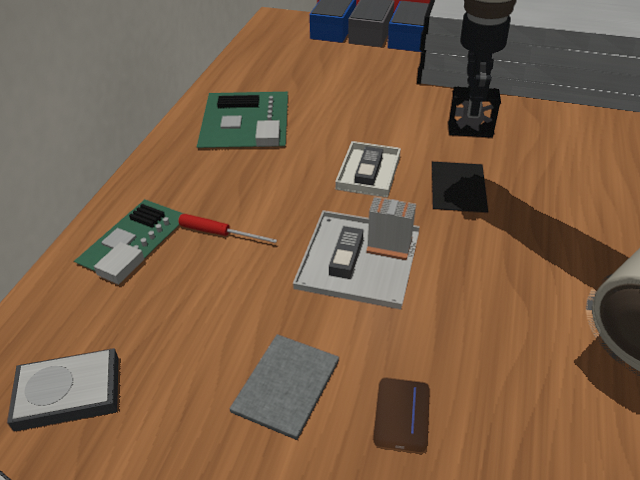

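The fan is held upright at px (473,112) with its bottom at about z 163 mm, well above the heat sink. I carry it over.

Emit:
{"fn": "arm_command", "kwargs": {
  "increments": [
    [[0.5,0.3,0],0.2],
    [[1.5,0.9,0],0.5],
    [[2.8,1.7,0],0.9],
    [[4.2,2.55,0],1.3],
    [[5.6,3.4,0],1.58]
  ]
}}

```text
time: 43.3
ee_pos: [0.4354, -0.0815, 0.1811]
tcp_rot: [-179.0, 0.5, 90.1]
wrist_force: [-0.0, -1.1, -2.0]
opening: 0.0373
```

```bash
python3 -c "
from h import *
go(.4804,.0301,.17,90.2)"
```

```text
shift [4.465 1.812 0.372] roll -0.022 | now [435.4 -81.5 181.1] [-179.02    0.52   90.07] q [-10.  -9.  -7.  93.  -1. -10.] t 43.3 F [-0.  -1.1 -2. ] op 37.3
```

Emit:
{"fn": "arm_command", "kwargs": {
  "increments": [
    [[1.4,0.57,0],-0.02],
    [[2.7,1.1,0],-0.02],
    [[3.8,1.55,0.1],-0.02],
    [[4.46,1.81,0.3],-0.02],
    [[4.46,1.81,0.4],-0.02]
  ]
}}

```text
time: 43.8
ee_pos: [0.4802, 0.0317, 0.1674]
tcp_rot: [-178.9, 0.5, 90.3]
wrist_force: [-0.3, -0.9, -3.9]
opening: 0.0371
```

Emit:
{"fn": "arm_command", "kwargs": {
  "increments": [
    [[0,0,0],0],
    [[0,0,0],0]
  ]
}}

```text
time: 44.0
ee_pos: [0.4798, 0.0312, 0.1668]
tcp_rot: [-178.8, 0.5, 90.3]
wrist_force: [-0.4, 0.4, -2.5]
opening: 0.0376
```

```bash
python3 -c "
from h import *
go(.4804,.0301,.04,90.2)"
```

```text
shift [2.000e-03 1.300e-01 5.071e+00] roll 0.02 | now [479.8  31.2 166.8] [-178.82    0.52   90.32] q [ 4. -4. -4. 91. -0.  4.] t 44.0 F [-0.4  0.4 -2.5] op 37.6
```

Emit:
{"fn": "arm_command", "kwargs": {
  "increments": [
    [[0,0.13,0.8],0.02],
    [[0,0.13,1.8],0.02],
    [[0,0.13,2.8],0.02],
    [[0,0.13,3.7],0.02],
    [[0,0.13,4.4],0.02]
  ]
}}

```text
time: 44.5
ee_pos: [0.48, 0.0292, 0.0555]
tcp_rot: [-178.8, 0.5, 90.1]
wrist_force: [0.1, -0.5, -2.5]
opening: 0.0374
```

```bash
python3 -c "
from h import *
go(.4804,.0301,.029,90.2)"
```

```text
shift [0.048 0.037 1.06 ] roll -0.014 | now [480.   29.2  55.5] [-178.77    0.53   90.12] q [  4.  -3. -15.  79.  -0.   4.] t 44.5 F [ 0.1 -0.5 -2.5] op 37.4
```

Emit:
{"fn": "arm_command", "kwargs": {
  "increments": [
    [[0.04,0.03,0.4],-0.01],
    [[0.04,0.03,0.8],-0.01],
    [[0.04,0.03,1.05],-0.01],
    [[0.04,0.03,1.05],-0.01]
  ]
}}

```text
time: 44.9
ee_pos: [0.48, 0.0298, 0.0289]
tcp_rot: [-178.7, 0.5, 90.2]
wrist_force: [0.1, 0.4, -1.8]
opening: 0.0375
```

```bash
python3 -c "
from h import *
go(.4804,.0301,.0262,90.2)"
```

```text
shift [0.015 0.019 0.106] roll -0.006 | now [480.   29.8  28.9] [-178.74    0.53   90.17] q [  4.  -3. -18.  76.  -0.   4.] t 44.9 F [ 0.1  0.4 -1.8] op 37.5
```

Emit:
{"fn": "arm_command", "kwargs": {
  "increments": [
    [[0.01,0.01,0.06],0],
    [[0.01,0.01,0.11],0],
    [[0.01,0.01,0.13],0],
    [[0.01,0.01,0.13],0]
  ]
}}

```text
time: 45.3
ee_pos: [0.4803, 0.03, 0.0258]
tcp_rot: [-178.8, 0.5, 90.2]
wrist_force: [0.4, -0.7, -3.1]
opening: 0.0376
```

Emit:
{"fn": "arm_command", "kwargs": {
  "increments": [
    [[0,0,0.03],0],
    [[0,0,0.04],0],
    [[0,0,0.04],0]
  ]
}}

```text
time: 45.6
ee_pos: [0.4804, 0.03, 0.0254]
tcp_rot: [-178.8, 0.5, 90.2]
wrist_force: [-3.4, -0.7, 5.1]
opening: 0.0374
```

Contact. I release and rise, then check.

Emit:
{"fn": "arm_command", "kwargs": {
  "increments": [
    [[0,0,0],0],
    [[0,0,0],0],
    [[0,0,0],0],
    [[0,0,0],0]
  ],
  "claw": -0.4
}}

```text
time: 46.0
ee_pos: [0.4804, 0.03, 0.0253]
tcp_rot: [-178.8, 0.5, 90.2]
wrist_force: [-0.1, 1.1, -0.0]
opening: 0.0598
```

Emit:
{"fn": "arm_command", "kwargs": {
  "increments": [
    [[0,0,-0.5],0],
    [[0,0,-1.5],0],
    [[0,0,-3.0],0],
    [[0,0,-4.6],0],
    [[0,0,-6.2],0]
  ]
}}

```text
time: 46.5
ee_pos: [0.4835, 0.0315, 0.1828]
tcp_rot: [-178.8, 0.5, 90.2]
wrist_force: [0.5, 0.5, -0.5]
opening: 0.0599
```

Emit:
{"fn": "arm_command", "kwargs": {
  "increments": [
    [[0,-0.6,-0.4],0],
    [[1,-1.6,-0.8],0],
    [[2.4,-2.6,-0.8],0],
    [[4.0,-3.4,-0.8],0],
    [[5.6,-4.0,-0.8],0]
  ]
}}

```text
time: 47.0
ee_pos: [0.3824, 0.1724, 0.205]
tcp_rot: [-178.9, 0.5, 90.1]
wrist_force: [1.0, -0.4, 0.3]
opening: 0.0599
```

Emit:
{"fn": "arm_command", "kwargs": {
  "increments": [
    [[1.4,-0.4,0],0],
    [[2.4,-0.8,0],0],
    [[3,-1,0],0],
    [[3,-1,0],0]
  ]
}}

```text
time: 47.4
ee_pos: [0.3566, 0.2488, 0.2056]
tcp_rot: [-179.0, 0.4, 90.3]
wrist_force: [0.9, -0.1, -1.2]
opening: 0.06
```

```bash
python3 -c "
from h import *
t=snap('top','t17'); c=snap('side','s17'); t0=pickle.load(open('top0.pkl','rb')); c0=pickle.load(open('side0.pkl','rb'))
for n,a,b in (('before',t0,c0),('after',t,c)):
  print(n)
  print('fan',rect(a,(265,260,312,335),.07,.09),rect(b,(345,195,425,300),.07,.09))
  print('hs',rect(a,(312,260,365,335),.085,.11),rect(b,(345,190,425,300),.09,.11))
  print('mod',rect(a,(270,240,350,285),.022,.04),rect(b,(325,220,370,285),.022,.04))
  print('pb',rect(a,(120,315,200,380),.015,.05))
print('box mod',rect(t,(395,215,500,295),.025,.05)); print(get_obs()['time'],get_obs()['ee_pos'])
"
```

```text
before
fan ([479.0, 30.3, 36.2, 80.9, 89.8], 83.0, 961) ([477.4, 29.5, 83.1, 43.6, 0.4], 82.5, 940)
hs ([479.4, -60.2, 39.0, 75.4, 89.5], 97.2, 710) ([479.6, -61.3, 75.0, 48.0, 0.8], 96.3, 745)
mod ([548.2, -12.3, 40.0, 110.2, 1.3], 28.3, 1194) ([547.6, -13.2, 40.3, 115.0, 1.5], 28.1, 969)
pb ([390.4, 284.9, 76.4, 104.2, 6.9], 26.7, 2031)
after
fan ([478.8, 30.6, 36.8, 81.1, 89.8], 83.1, 960) ([477.8, 30.8, 42.2, 83.3, 88.6], 82.7, 940)
hs ([479.6, -61.0, 75.1, 40.3, 0.1], 97.1, 728) ([479.4, -61.5, 46.8, 74.6, 90.0], 96.4, 754)
mod ([549.4, -12.3, 40.0, 110.2, 1.3], 28.2, 1192) ([548.7, -12.4, 40.5, 114.4, 1.5], 27.9, 978)
pb ([390.5, 284.8, 76.2, 103.8, 7.2], 26.7, 2034)
box mod ([568.5, -275.1, 40.3, 112.0, 1.1], 29.2, 1170)
47.5 [0.35720044 0.24727657 0.20539194]
```

View pics/t17.png

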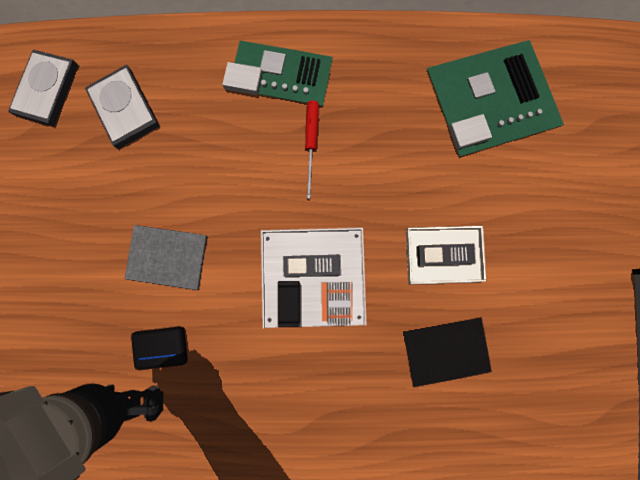

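View pics/s17.png

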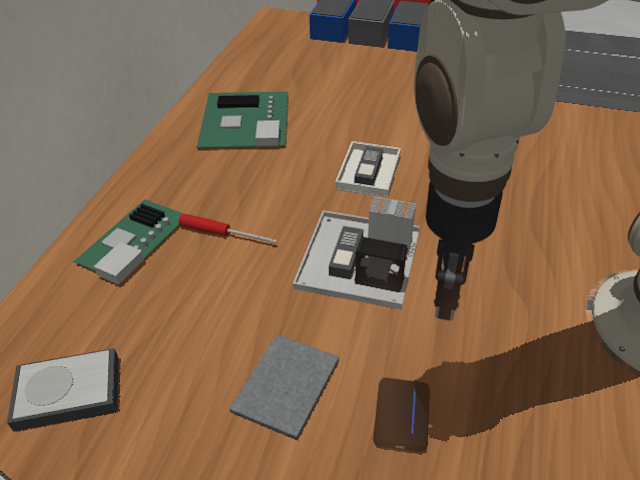

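Everything is in place: the old module is in the box (446,255), and the spare, fan and heat sink are in the tray as before. The robot touches nothing, so I hand in.

Emit:
{"fn": "arm_command", "kwargs": {
  "increments": [
    [[0,0,0],0],
    [[0,0,0],0],
    [[0,0,0],0]
  ]
}}

```text
time: 47.8
ee_pos: [0.3575, 0.2467, 0.2055]
tcp_rot: [-179.0, 0.5, 90.1]
wrist_force: [-0.0, -0.8, 0.4]
opening: 0.0599
```

```bash
python3 -c "
from workcell import job_done
print(job_done())"
```

```text
the job is handed in; nothing more can be done
None
```

The job is done in the order asked and was handed in at about 48 s. The heat sink and then the fan went onto the mat, the old module into the white box, and the spare onto the seat with its label end the same way. The heat sink and then the fan went back in the tray.

**Last checks, comparing pictures from before and after with both cameras:**
- **Fan:** within about 1.3 mm of its start, upright.
- **Heat sink:** within about 1 mm and 1° of its start, upright.
- **Spare module:** about 1 mm from where the old one lay, yaw 1.3° as before, top at z 28 mm.
- **Old module:** flat in the box, top at z 29 mm.
- **Power bank and screwdriver:** the power bank's measured position is unchanged. I checked the screwdriver only by eye, and it looks unmoved.

**What disagreed:** the fingertips stood about 36 mm higher than the reported TCP height and the stated tool geometry imply. Because of this, the first grasp on the old module closed on air above it, touching nothing. I measured the tip height in the images, went lower, and the later grasps held. The first lifts of the heat sink and fan gripped only the top centimetre or so, but both held. The tool also picked up about 1° of tilt by the end, which did not noticeably affect the placings.

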